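Do up the quarter-turn fastener on a laser driver's access lid

ROBOT

A 6-joint arm with a two-finger parallel gripper is mounted at the origin on the work surface. World frame = base frame: x ahead of the robot, y to its left, z up, the work surface at z = 0. Lengths are in m, angles in rad, forces in N, time in s.
With the tool pointing down it reaches from about 0.35 to 0.975 m from the base axis. Payload 4.9 kg.
Tool frame: the origin (TCP) lies at the very end of the fingers, on their centre line; the grasp point (between the pads) lies 19 mm behind it; z points along the fingers, x is the direction in which the jaws open and shut, and the axes are right-handed (so a half turn about z gives the same grasp; the last joint's range is limited). The gripper opens to 85 mm and grips with 20 to 120 N. Pads are 22 mm wide; open, the fingers measure 114 mm over their backs; the gripper's body (76 mm by 85 mm) begins 54 mm behind the grasp point. The pads swing forward as they close: fully open they stand 13 mm farther back than shut.
Start: joints at [1.135, 0.053, 1.613, -0, 1.476, -0.119], TCP at [0.195, 0.594, 0.231] pointing down, gripper open.
Joint ranges: [-3.01, 3.01], [-1.01, 2.22], [0.06, 2.58], [-1.02, 4.17], [0.09, 2.62], [-3.14, 3.14]. Speed limits (rad/s): [2.57, 2.57, 3.14, 3.14, 3.14, 3.14].

INTERFACE

Orientations are given as a rotation vector (axis times angle).
In Python, from station import ctrl, get_image, calibration, job gives the robot as it stands.
- The arm moves only by the tool jog_arm, never from a script. Its argument "deltas" is a list of rows, each a list of 3 entries, a list of its own where there are three numbers: the turn, a rotation vector about the tool's x, y, z in degrees, then the shift along the tool's x, y, z in m, then the finger opening in m, from 0 to 0.0854. In form: [[[ax, ay, az], [tx, ty, tz], gripper], ...]. A call has 1 to 12 rows; each row is the pose to reach, as a shift and turn from the pose commanded when the call began, along the tool's axes at that moment; what a row does not reach only later rows make up. A row lasts 1/12 s, in which the tool goes at most 41.7 mm and 7.16 degrees, less where a joint would pass 70% of its speed; a pose out of reach is approached as far as the arm can. A call with a gripper value outside its range is refused whole. The fingers move at their own pace and stop on an object; "squeeze" is the grip in N (left out, the last holds). Time passes only in rows, so rows that repeat a pose let the fingers close. It gives the time, the measured TCP pose, the force and the opening at its end, in the units of the state.
- ctrl.get_obs(): the state, without advancing time (a new reading comes with each control period).
- get_image(name): name is "side" or "top"; returns the picture (420x560x3 uint8, red, green, blue); there is no depth.
- calibration(name): a dict with "mtx" (3x3 intrinsics, pixels), "origin" and "rotation" of the camera in the world. Camera axes: x right, y up, looking along -z (the intrinsics and any distortion apply to the point x, -y, -z); pixel columns grow to the right and rows downward; lengths in m; the calibration is good to about 2 mm. A picture is of the moment at which its call begins. calibration takes no time and is no camera call.
- job.finish_job(): hands the job in, once; it reports no verdict.
The state is a dict: "t": time; "q": joint angles; "dq": joint speeds; "effort": joint torques, N m; "tool_pos": TCP position; "tool_rot": TCP orientation; "contact_force": force on the tool from outside, world axes, zero at the start; "wrist_torque": the same for the moment, N m; "opening": finger opening in m.
Only numpy, scipy, OpenCV 4.12 (cv2) and the standard library are available. Lean on these libraries where they do the work, as an engineer would, in place of code of your own. Each camera call takes 0.05 s, during which the arm holds its last target.

TASK

The access lid of the laser driver is shut, but its slotted quarter-turn fastener is still undone. Take the orange flat-blade screwdriver out of the wooden stand, set its blade in the slot, push the fastener in and turn it clockwise a quarter turn to its stop, so that it springs up and locks home when you let off; the stop is not at the same angle on every unit, so push and turn with feeling, lightly, without forcing it at the bottom or the stop, and do not scrape the blade on the painted lid. Then put the screwdriver gently back, upright and fully down, in the hole it came from, and leave everything else where it is.

Things in the scene. Friction and masses are not known exactly. Their poses are not given: they have to be found in the camera images.
- fastener (a point): Axis of the quarter-turn fastener on the cream lid of the dark grey laser-driver case (300 x 240 x 97 mm), near its front panel (robot's side), at the top of the flat steel ferrule round the head: bore 25 mm, outside 38 mm, 3 mm above the lid, fixed. z up. Head: brass, 23 mm across, undone 6 mm above the lid. Under the lid its cross pin is pushed down a keyway, then turned under a sloping ledge to a stop.
- slot (a point): Centre of the floor of the straight slot in the fastener's brass head; x along the slot, z up; turns and sinks with the head. Slot open upwards, 4 mm wide, 15 mm long, 3.5 mm deep, closed ends. Undone its floor is 2.5 mm above the lid. Blade and head stand 28 N on each other at most, push and turning effort added up: about 9 N push leaves 0.08 N m at the stop.
- stud (a joint): Head's turn (rad), clockwise from above: within 0.06 of 0 undone (slot along the case's length). Unless pushed in 5.5 mm the pin blocks it after 0.1 to 0.9. Pushed in, it turns lightly (0.03 N m). The stop comes a quarter turn on, but its place is set by hand: 1.17 to 1.97, not to be seen, only felt. A notch lies over the last 0.1 before it: let off there and it springs up, locked; earlier it stays down.
- stud_push (a joint): How far the head is pushed in (m): 0 undone; turning needs about 0.0055, the ledge draws it to 0.0058; the bottom is felt from about 0.0065. Let off in the notch it springs up to about 0.0022 (locked home, its top nearly level with the ferrule); let off short of it, it stays at about 0.005. Spring: 4 N to start it moving, then 0.6 N per mm (8 N at the bottom).
- driver_grip (a point): Flat-blade screwdriver, orange handle, standing blade down in the wooden stand; 172 mm long, 80 to 155 g. Handle: hexagon, 26 mm across flats, 84 to 172 mm above the tip, black band at its lower end. Point on its axis, 142 mm above the tip. z from tip to handle's end; x along the blade's width; two of the handle's flats face along x, the others at 60 degrees to them.
- driver_tip (a point): Tip of the same screwdriver, on its axis; axes as its grip point's. Blade 12 mm wide (x), 2.4 mm thick (y); shaft 8 mm thick. In the stand the tip hangs 6 mm above the bench. Measured poses and the lie of the handle in a gripper are not exact: the blade may come down beside the slot and must then be felt in.
- stand: Fixed wooden stand, 245 (x) x 66 x 90 mm high; origin at the centre of its underside. Three upright through holes, 16 mm across, at x = -85, 0, +85 mm, mouths in the top with a 2 mm chamfer. Screwdrivers' handles rest on its top by their shoulders, shafts in the holes. Which one stands in which hole varies.
- lid: Cream painted lid on the case, closed and fixed, 130 x 170 mm, 3 mm thick, upper face 100 mm above the bench; the blade must not scrape it. Origin: centre of the case's underside, x from front panel to rear; the fastener's axis lies 70 mm from it towards the front panel.
- crossdriver: Cross-head screwdriver with a blue handle in the same stand, same handle and length, origin at its tip. Not needed: leave it in place.
- nutdriver: Nut driver with a green handle in the same stand, same handle and length, origin at its tip. Not needed: leave it in place.
- lensbox: Small wooden lens box, 85 x 125 x 40 mm, lying on the rear of the unit's top; origin at the centre of its underside. Leave it.
- meter: Yellow hand multimeter lying on the bench, 150 x 78 x 36 mm; origin under its centre. Leave it.
- lensmount: Lens in a black ring mount on a short post, 105 mm high, foot 48 mm across; origin at the centre of its underside. Leave it.
- tape: Roll of black tape lying flat, 90 mm across, 19 mm high; origin at the centre of its underside. Leave it.
- screwjar: Clear jar of screws with black cap, 52 mm across, 62 mm high; origin at the centre of its underside. Leave it.
- clamp: Black clamping fork lying flat, 72 x 34 x 8 mm; origin under its middle. Leave it.
- driver: The orange screwdriver as a whole (see its grip point); origin at the blade's tip.
- head: The fastener's slotted head as a whole (see its slot); origin on its axis at the height of the lid when undone.

How it is judged:
By the outcome, as a careful person would: the job done as asked, in the order asked, and still so for the second after the job is handed in, with the robot touching nothing.
It also fails if it takes over 72 s, if anything falls off the work surface, if the arm or the gripper's body presses on something with over 40 N, if the wrist force passes 120 N, or if a joint passes its speed limit or range.

## Working session

There is one attempt and no reset: what is moved stays moved. The work goes in short steps, Python scripts to look and compute and a tool call to move; the robot and the scene stay as the last step left them, time stands still between calls to the robot, and variables do not carry over. Pictures are saved under pics/ and viewed, and the job is handed in when it is done.

Besides the shell and the picture viewer there is one more tool, called after "Call:" as a command line: name --argument value ..., lists and objects as JSON in quotes. jog_arm: Moves the arm, as the interface text tells. Its arguments: {"type":"object","properties":{"deltas":{"type":"array","items":{"type":"array"}},"squeeze":{"type":"number"}},"required":["deltas"]}

```bash
mkdir -p pics; ls
cat > h.py <<'E'
import numpy as np, cv2
from station import ctrl,get_image,calibration,job
def snap(n,f):
    im=get_image(n); cv2.imwrite('pics/'+f,im[:,:,::-1]); return im
E
python3 - <<'E'
from h import *
for n in ['side','top']:
    snap(n,n+'0.png'); c=calibration(n); print(n,{k:(np.round(v,4).tolist() if hasattr(v,'__len__') else v) for k,v in c.items()})
o=ctrl.get_obs(); print(o)
E
```

```text
pics
side {'mtx': [[467.8174, 0.0, 278.4265], [0.0, 467.8174, 212.8986], [0.0, 0.0, 1.0]], 'origin': [0.23, -0.8377, 1.0236], 'rotation': [0.7478, -0.1601, -0.3616]}
top {'mtx': [[420.0513, 0.0, 277.6967], [0.0, 420.0513, 208.3128], [0.0, 0.0, 1.0]], 'origin': [0.4842, -0.0121, 1.4793], 'rotation': [0.0211, -0.0434, -1.5666]}
{'t': 0.1, 'q': array([ 1.13501574e+00,  5.32863889e-02,  1.61412185e+00, -2.70324002e-05,
        1.47598916e+00, -1.19001773e-01]), 'dq': array([-0.0001734 , -0.00158322, -0.004418  , -0.00098257, -0.00313709,
        0.00127877]), 'effort': array([ 3.04148052e-04, -3.94899952e+01, -3.71365142e+01, -1.63020295e-04,
        3.91631547e-03,  5.49244277e-06]), 'tool_pos': array([0.19446767, 0.59340105, 0.23020952]), 'tool_rot': array([ 2.54328517e+00,  1.84272516e+00, -2.45562450e-03]), 'contact_force': array([-0.60550353,  0.33031844,  0.00846984]), 'wrist_torque': array([-0.08138227,  0.01870899, -0.04602172]), 'opening': 0.08544833291492794}
```

View pics/side0.png

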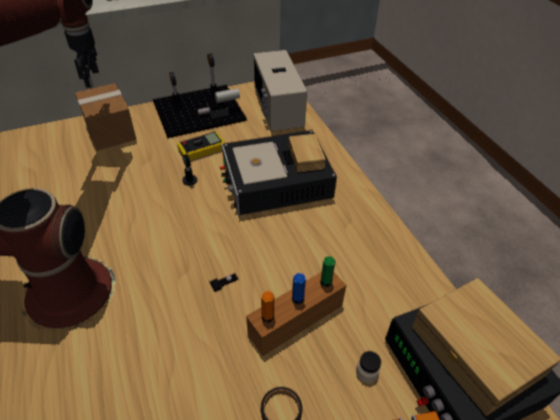

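View pics/top0.png

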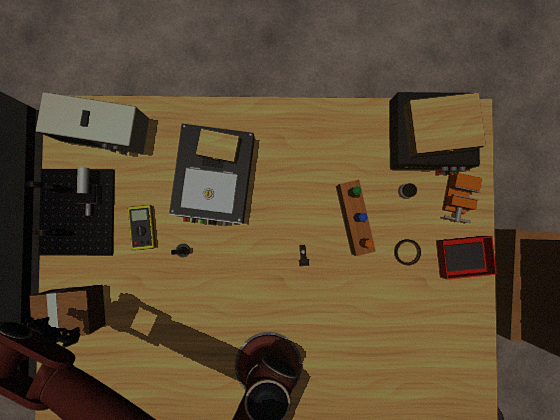

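The top view shows the orange handle near (367,243), blue (362,217), green (355,191) and the fastener (208,194). In the side view the orange handle is near (268,305) and the fastener (256,162).

```bash
cat >> h.py <<'E'
from scipy.spatial.transform import Rotation as R
def cam(n):
    c=calibration(n); r=np.array(c['rotation']); 
    M=R.from_rotvec(r).as_matrix() if r.shape==(3,) else r
    return np.array(c['mtx']),np.array(c['origin']),M
def ray(n,uv):
    K,o,M=cam(n); d=np.linalg.inv(K)@[uv[0],uv[1],1.]; d=M@(d*[1,-1,-1]); return o,d/np.linalg.norm(d)
def onz(n,uv,z):
    o,d=ray(n,uv); return o+d*(z-o[2])/d[2]
def proj(n,p):
    K,o,M=cam(n); q=M.T@(np.asarray(p)-o)*[1,-1,-1]; q=K@q; return q[:2]/q[2]
def tri(a,b):
    o1,d1=ray('top',a);o2,d2=ray('side',b)
    A=np.stack([d1,-d2],1); s=np.linalg.lstsq(A,o2-o1,rcond=None)[0]
    p,q=o1+d1*s[0],o2+d2*s[1]; return (p+q)/2,np.linalg.norm(p-q)
E
python3 - <<'E'
from h import *
for n,boxes in {'top':[(330,170,90,95),(180,165,60,60)],'side':[(240,245,115,110),(225,135,65,55)]}.items():
    im=cv2.imread(f'pics/{n}0.png')
    for i,(x,y,w,h) in enumerate(boxes):
        c=im[y:y+h,x:x+w]; cv2.imwrite(f'pics/{n}0_c{i}.png',cv2.resize(np.clip(c*1.6,0,255).astype(np.uint8),None,fx=600/max(w,h),fy=600/max(w,h),interpolation=cv2.INTER_CUBIC))
    hsv=cv2.cvtColor(im,cv2.COLOR_BGR2HSV)
    for nm,lo,hi in [('or',(5,200,120),(14,255,255)),('bl',(105,150,60),(125,255,255)),('gr',(55,130,40),(85,255,255))]:
        m=cv2.inRange(hsv,lo,hi); k,l,s,ce=cv2.connectedComponentsWithStats(m)
        for j in range(1,k):
            if s[j,4]>20: print(n,nm,s[j],ce[j].round(1))
E
python3 - <<'E'
import cv2,numpy as np
a=[cv2.imread(f'pics/{n}') for n in ['top0_c0.png','top0_c1.png','side0_c0.png','side0_c1.png']]
a=[cv2.resize(x,(400,300)) if 0 else x[:600,:600] for x in a]
for x in a: print(x.shape)
E
```

```text
top or [456 174  26  16 300] [468.2 181.4]
top or [448 188  21   9  81] [457.  192.4]
top or [452 196  25  13 208] [463.8 202.2]
top or [445 206  10   5  36] [449.9 208.1]
top or [366 240   8   8  46] [369.3 243.4]
top bl [359 213   9   9  58] [362.7 216.7]
top gr [353 186   9   9  53] [356.7 189.9]
side or [262 292  12  10  86] [267.6 296.3]
side or [416 412  23   8  56] [428.1 414.7]
side bl [294 274  11  26 177] [298.3 284.5]
side gr [324 257  11  26 186] [328.5 268.4]
(600, 568, 3)
(600, 600, 3)
(574, 600, 3)
(508, 600, 3)
```

View pics/top0_c0.png

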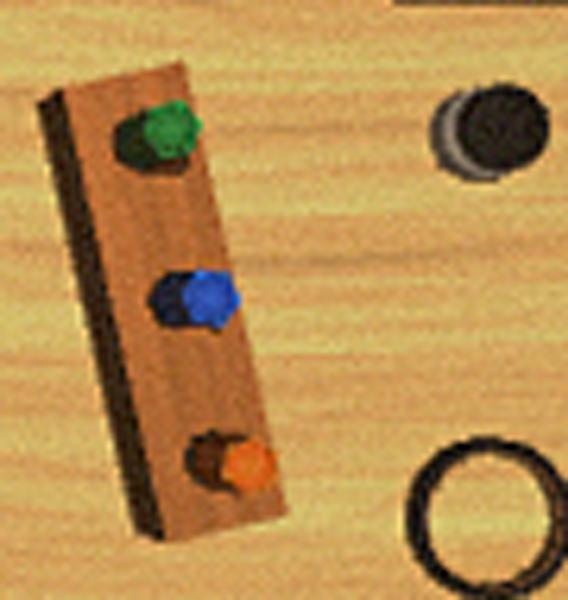

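View pics/top0_c1.png

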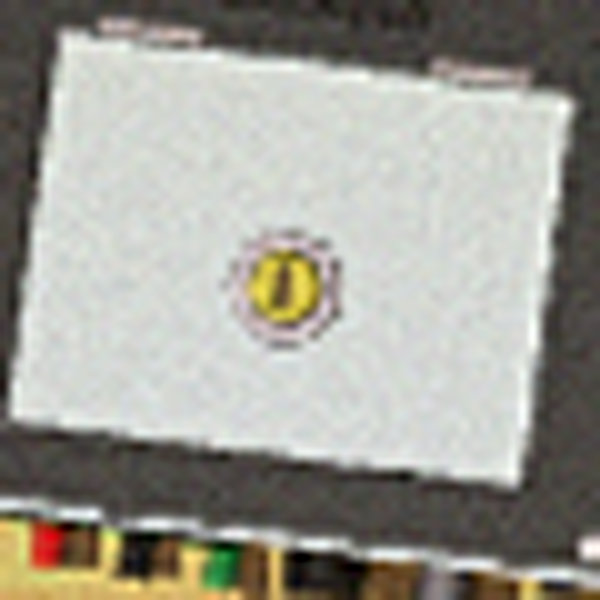

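View pics/side0_c0.png

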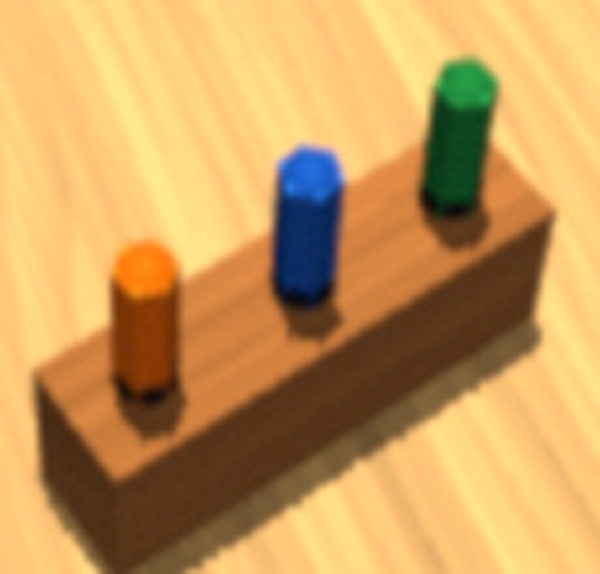

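View pics/side0_c1.png

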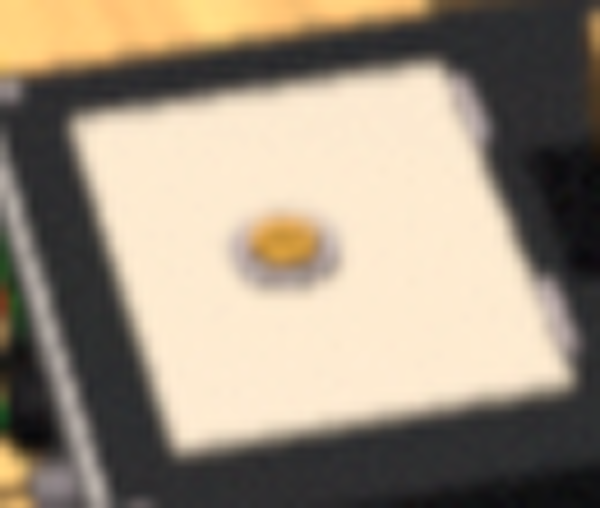

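Run:
```python
from h import *
S=lambda p:(268*0+p[0]*115/600+240,p[1]*115/600+245)
T=lambda p:(p[0]*95/600+330,p[1]*95/600+170)
T1=lambda p:(p[0]/10+180,p[1]/10+165); S1=lambda p:(p[0]*65/600+225,p[1]*65/600+135)
for nm,a,b in [('or',(249,465),(147,270)),('bl',(212,299),(310,175)),('gr',(172,130),(466,85))]:
    print(nm,'top z.178',onz('top',T(a),.178).round(4),'side',onz('side',S(b),.178).round(4),[x if np.isscalar(x) else x.round(4) for x in tri(T(a),S(b))])
# lid corners z=.1 ; fastener
L=[(62,32),(575,97),(518,487),(10,420)]; P=[onz('top',T1(p),.1) for p in L]
print('lid top',np.round(P,4), np.mean(P,0))
L2=[(440,60),(575,382),(178,455),(72,118)]; Q=[onz('side',S1(p),.1) for p in L2]
print('lid side',np.round(Q,4), np.mean(Q,0))
for P in (np.array(P),np.array(Q)):
    print([np.degrees(np.arctan2(*(P[i]-P[j])[1::-1])) for i,j in [(0,3),(1,2),(0,1),(3,2)]])
print('fast',onz('top',T1((284,288)),.105),onz('side',S1((286,240)),.106))
# refined lid by masks
for n in ['top','side']:
    im=cv2.imread(f'pics/{n}0.png')[:,:,::-1].astype(int)
```

```text
or top z.178 [ 0.4294 -0.3152  0.178 ] side [ 0.4308 -0.3176  0.178 ] [array([ 0.4303, -0.316 ,  0.1759]), np.float64(0.002037759001488676)]
bl top z.178 [ 0.5108 -0.2974  0.178 ] side [ 0.5119 -0.2989  0.178 ] [array([ 0.5115, -0.2979,  0.1769]), np.float64(0.0014953150647839697)]
gr top z.178 [ 0.5941 -0.278   0.178 ] side [ 0.5946 -0.2801  0.178 ] [array([ 0.5948, -0.2787,  0.1761]), np.float64(0.0012508635118378003)]
lid top [[0.6717 0.2699 0.1   ]
 [0.6512 0.1012 0.1   ]
 [0.5226 0.1189 0.1   ]
 [0.5439 0.2853 0.1   ]] [0.59737723 0.19382515 0.1       ]
lid side [[0.6739 0.2686 0.1   ]
 [0.653  0.0991 0.1   ]
 [0.5239 0.1126 0.1   ]
 [0.5456 0.284  0.1   ]] [0.59911137 0.19108032 0.1       ]
[np.float64(-6.860018446140413), np.float64(-7.838450498038043), np.float64(83.0515275912251), np.float64(82.71057474881114)]
[np.float64(-6.813070455834897), np.float64(-5.9958770864341115), np.float64(82.97364283282074), np.float64(82.76949113601948)]
fast [0.58732186 0.19540886 0.105     ] [0.58890319 0.19112323 0.106     ]
```

The orange handle sits at about (0.430, -0.316) and the fastener at about (0.588, 0.193), with the case yaw near -7° and the stand yaw near 13°. Next I need the hex orientation from averaged frames.

Run:
```python
from h import *
out=[]
for n,(x,y,w,h) in {'top':(355,232,24,24),'side':(255,285,26,40)}.items():
    a=np.mean([get_image(n).astype(float) for _ in range(8)],0)
    np.save(f'pics/{n}_avg.npy',a)
    c=np.clip(a[y:y+h,x:x+w]*1.3,0,255).astype(np.uint8)[:,:,::-1]
    out.append(cv2.resize(c,(380,int(380*h/w)),interpolation=cv2.INTER_CUBIC))
H=max(o.shape[0] for o in out); out=[cv2.copyMakeBorder(o,0,H-o.shape[0],0,5,0) for o in out]
cv2.imwrite('pics/hex.png',np.hstack(out))
```

```text
(no output)
```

View pics/hex.png

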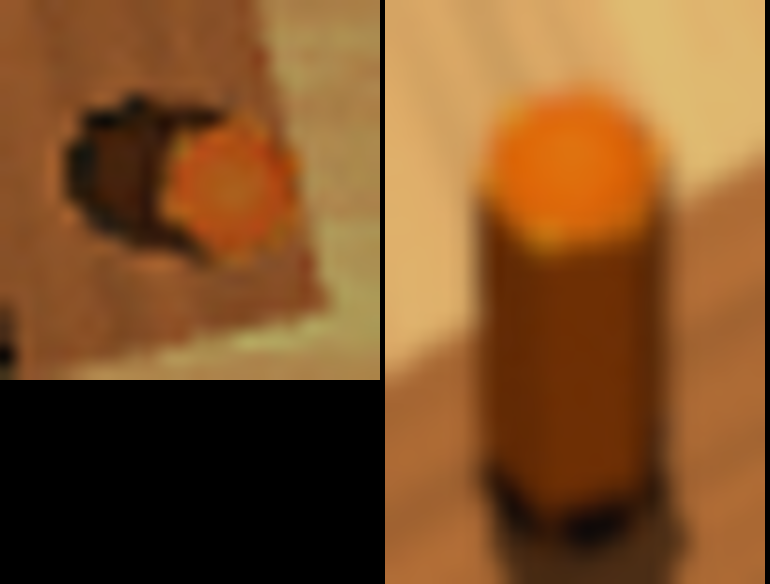

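```bash
cat >> h.py <<'E'
def Rdown(yaw):
    y=np.radians(yaw); x=np.array([np.cos(y),np.sin(y),0]); z=np.array([0,0,-1.]); return np.stack([x,np.cross(z,x),z],1)
def st(p=True):
    o=ctrl.get_obs(); M=R.from_rotvec(o['tool_rot']).as_matrix()
    if p:
        print('t%.2f pos %s yaw %.2f tilt %s F %s T %s open %.4f q6 %.2f'%(o['t'],o['tool_pos'].round(4),np.degrees(np.arctan2(M[1,0],M[0,0])),np.degrees(M[:2,2]).round(2),o['contact_force'].round(2),o['wrist_torque'].round(3),o['opening'],o['q'][5]))
    return o['tool_pos'],M
def plan(*tg):
    p,M=st()
    for t in tg:
        d=M.T@(np.array(t[:3])-p); rv=np.degrees(R.from_matrix(M.T@Rdown(t[3])).as_rotvec())
        print(t,'->',rv.round(2).tolist(),d.round(4).tolist())
E
python3 -c "
from h import *
plan((.42,.05,.26,10),(.43,-.3163,.21,-38))"
```

```text
t0.90 pos [0.1947 0.5939 0.2313] yaw 71.85 tilt [0. 0.] F [ 1.31 -0.73 -0.46] T [-0.033 -0.038 -0.   ] open 0.0854 q6 -0.12
(0.42, 0.05, 0.26, 10) -> [0.0, -0.0, 61.85] [-0.4466, 0.3835, -0.0287]
(0.43, -0.3163, 0.21, -38) -> [0.0, -0.0, 109.85] [-0.7916, 0.5071, 0.0213]
```

Call:
jog_arm --deltas '[[[0, 0, 62], [-0.447, 0.383, -0.03], 0.085], [[0, 0, 62], [-0.447, 0.383, -0.03], 0.085], [[0, 0, 62], [-0.447, 0.383, -0.03], 0.085], [[0, 0, 62], [-0.447, 0.383, -0.03], 0.085], [[0, 0, 62], [-0.447, 0.383, -0.03], 0.085], [[0, 0, 62], [-0.447, 0.383, -0.03], 0.085], [[0, 0, 62], [-0.447, 0.383, -0.03], 0.085], [[0, 0, 62], [-0.447, 0.383, -0.03], 0.085], [[0, 0, 62], [-0.447, 0.383, -0.03], 0.085], [[0, 0, 62], [-0.447, 0.383, -0.03], 0.085], [[0, 0, 62], [-0.447, 0.383, -0.03], 0.085], [[0, 0, 62], [-0.447, 0.383, -0.03], 0.085]]' --squeeze 60

```text
t: 1.9
tool_pos: [0.3856, 0.1304, 0.2573]
tool_rot: [-3.13, -0.27, -0.003]
contact_force: [0.8, -0.3, 0.3]
opening: 0.0851
```

```bash
python3 -c "
from h import *
plan((.43,-.3163,.21,-38))"
```

```text
t1.90 pos [0.3856 0.1304 0.2573] yaw 9.86 tilt [0.09 0.02] F [ 0.85 -0.33  0.28] T [ 0.024 -0.056  0.018] open 0.0851 q6 -0.03
(0.43, -0.3163, 0.21, -38) -> [-0.04, -0.09, 47.86] [-0.0328, 0.4478, 0.0472]
```

Call:
jog_arm --deltas '[[[0, 0, 48], [-0.033, 0.448, 0.03], 0.085], [[0, 0, 48], [-0.033, 0.448, 0.03], 0.085], [[0, 0, 48], [-0.033, 0.448, 0.03], 0.085], [[0, 0, 48], [-0.033, 0.448, 0.03], 0.085], [[0, 0, 48], [-0.033, 0.448, 0.03], 0.085], [[0, 0, 48], [-0.033, 0.448, 0.03], 0.085], [[0, 0, 48], [-0.033, 0.448, 0.03], 0.085], [[0, 0, 48], [-0.033, 0.448, 0.03], 0.085], [[0, 0, 48], [-0.033, 0.448, 0.03], 0.085], [[0, 0, 48], [-0.033, 0.448, 0.03], 0.085], [[0, 0, 48], [-0.033, 0.448, 0.03], 0.085], [[0, 0, 48], [-0.033, 0.448, 0.03], 0.085]]'

```text
t: 2.9
tool_pos: [0.4288, -0.3197, 0.2259]
tool_rot: [2.965, -1.034, -0.001]
contact_force: [0.5, 0.1, -0.1]
opening: 0.0851
```

```bash
python3 -c "
from h import *
snap('side','s1.png');snap('top','t1.png')
plan((.43,-.3163,.131,-38))
im=np.hstack([cv2.resize(cv2.imread('pics/s1.png')[230:360,200:360],(480,390),interpolation=2),cv2.resize(cv2.imread('pics/t1.png')[190:290,310:410],(390,390)[:2],interpolation=2)[:, :310]]);cv2.imwrite('pics/c1.png',im)"
```

```text
t3.00 pos [ 0.4291 -0.3156  0.2263] yaw -38.27 tilt [-0.05  0.07] F [0.11 0.48 0.35] T [ 0.068 -0.003  0.029] open 0.0851 q6 -0.11
(0.43, -0.3163, 0.131, -38) -> [-0.03, 0.08, -0.27] [0.0013, 0.0001, 0.0953]
```

View pics/c1.png

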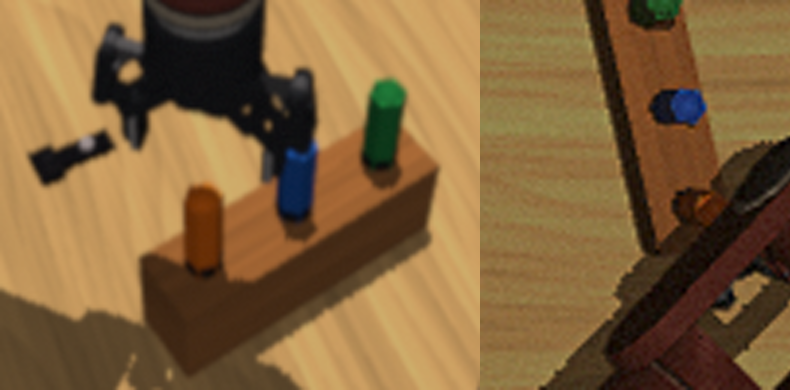

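The crop shows the fingers straddling the orange handle at side pixels (243,273) and (290,283). I can descend.

Call:
jog_arm --deltas '[[[0, 0, 0], [0.001, 0, 0.035], 0.085], [[0, 0, 0], [0.001, 0, 0.065], 0.085], [[0, 0, 0], [0.001, 0, 0.085], 0.085], [[0, 0, 0], [0.001, 0, 0.095], 0.085], [[0, 0, 0], [0.001, 0, 0.095], 0.08], [[0, 0, 0], [0.001, 0, 0.095], 0.06], [[0, 0, 0], [0.001, 0, 0.095], 0.045], [[0, 0, 0], [0.001, 0, 0.095], 0.035], [[0, 0, 0], [0.001, 0, 0.095], 0.03], [[0, 0, 0], [0.001, 0, 0.095], 0.028], [[0, 0, 0], [0.001, 0, 0.095], 0.026], [[0, 0, 0], [0.001, 0, 0.095], 0.024]]' --squeeze 30

```text
t: 4.0
tool_pos: [0.4304, -0.3156, 0.1325]
tool_rot: [2.969, -1.027, 0.001]
contact_force: [-0.7, 0.8, 2.9]
opening: 0.0256
```

```bash
python3 -c "
from h import *
st()"
```

```text
t4.00 pos [ 0.4304 -0.3156  0.1325] yaw -38.16 tilt [ 0.04 -0.03] F [-0.69  0.83  2.92] T [ 0.133  0.103 -0.02 ] open 0.0256 q6 -0.11
```

Call:
jog_arm --deltas '[[[0, 0, 0], [0, 0, 0], 0.02], [[0, 0, 0], [0, 0, 0], 0.02], [[0, 0, 0], [0, 0, -0.01], 0.02], [[0, 0, 0], [0, 0, -0.03], 0.02], [[0, 0, 0], [0, 0, -0.06], 0.02], [[0, 0, 0], [0, 0, -0.09], 0.02], [[0, 0, 0], [0, 0, -0.115], 0.02], [[0, 0, 0], [0, 0, -0.13], 0.02], [[0, 0, 0], [0, 0, -0.14], 0.02], [[0, 0, 0], [0, 0, -0.14], 0.02]]' --squeeze 80

```text
t: 4.83
tool_pos: [0.4309, -0.316, 0.2743]
tool_rot: [2.967, -1.026, 0.006]
contact_force: [0.4, 0.1, -1.4]
opening: 0.0253
```

```bash
python3 -c "
from h import *
st()
snap('side','s2.png');snap('top','t2.png')
plan((.56,.0,.27,-38),(.588,.1933,.27,-38))
im=np.hstack([cv2.resize(cv2.imread('pics/s2.png')[210:360,200:360],(640,600),interpolation=2)]);cv2.imwrite('pics/c2.png',im)"
```

```text
t4.83 pos [ 0.4309 -0.316   0.2743] yaw -38.15 tilt [ 0.17 -0.16] F [ 0.36  0.14 -1.35] T [ 0.023 -0.003 -0.023] open 0.0253 q6 -0.11
t4.93 pos [ 0.4299 -0.315   0.2707] yaw -38.15 tilt [-0.06  0.06] F [ 0.18  0.12 -2.1 ] T [0.    0.058 0.008] open 0.0250 q6 -0.11
(0.56, 0.0, 0.27, -38) -> [-0.01, 0.08, -0.15] [-0.0923, -0.3281, 0.0009]
(0.588, 0.1933, 0.27, -38) -> [-0.01, 0.08, -0.15] [-0.1897, -0.4974, 0.0011]
```

View pics/c2.png

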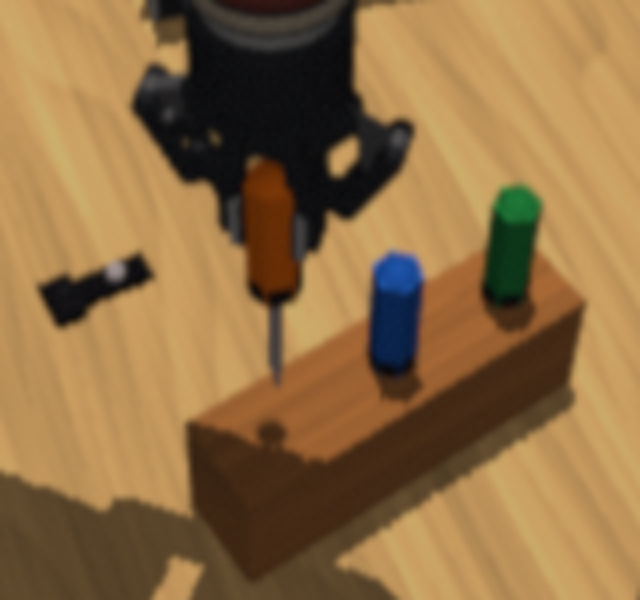

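The driver is lifted, with the tip at crop (278,383). The blade looks narrow along the side camera's line of sight, so blade x yaw is about 82° (gripper yaw +120). I'll swing to the fastener turning +91° so the blade reaches -7°.

Call:
jog_arm --deltas '[[[0, 0, -1], [-0.002, -0.005, 0], 0.02], [[0, 0, -4], [-0.006, -0.015, 0], 0.02], [[0, 0, -8], [-0.013, -0.033, 0], 0.02], [[0, 0, -13], [-0.023, -0.058, 0], 0.02], [[0, 0, -18], [-0.034, -0.086, 0], 0.02], [[0, 0, -23], [-0.045, -0.115, 0], 0.02], [[0, 0, -28], [-0.056, -0.144, 0], 0.02], [[0, 0, -33], [-0.067, -0.173, 0], 0.02], [[0, 0, -38], [-0.078, -0.202, 0], 0.02], [[0, 0, -42], [-0.088, -0.229, 0], 0.02], [[0, 0, -45], [-0.094, -0.246, 0], 0.02], [[0, 0, -45], [-0.096, -0.25, 0], 0.02]]'

```text
t: 5.93
tool_pos: [0.5088, -0.0563, 0.2696]
tool_rot: [-3.133, -0.196, 0.005]
contact_force: [-0.2, -0.3, -1.6]
opening: 0.025
```

```bash
python3 -c "
from h import *
plan((.588,.1933,.27,53))"
```

```text
t5.93 pos [ 0.5088 -0.0563  0.2696] yaw 7.16 tilt [-0.18  0.11] F [-0.22 -0.25 -1.64] T [ 0.002 -0.019 -0.002] open 0.0250 q6 -0.38
(0.588, 0.1933, 0.27, 53) -> [-0.19, 0.1, -45.84] [0.1097, -0.2378, -0.0001]
```

Call:
jog_arm --deltas '[[[0, 0, -1], [0.002, -0.005, 0], 0.02], [[0, 0, -4], [0.007, -0.015, 0], 0.02], [[0, 0, -8], [0.015, -0.032, 0], 0.02], [[0, 0, -13], [0.026, -0.056, 0], 0.02], [[0, 0, -18], [0.039, -0.084, 0], 0.02], [[0, 0, -23], [0.052, -0.113, 0], 0.02], [[0, 0, -28], [0.065, -0.142, 0], 0.02], [[0, 0, -33], [0.078, -0.17, 0], 0.02], [[0, 0, -38], [0.09, -0.197, 0], 0.02], [[0, 0, -42], [0.1, -0.218, 0], 0.02], [[0, 0, -45], [0.107, -0.232, 0], 0.02], [[0, 0, -46], [0.11, -0.238, 0], 0.02]]'

```text
t: 6.93
tool_pos: [0.5901, 0.191, 0.2704]
tool_rot: [-2.811, -1.401, 0.003]
contact_force: [-0.2, 0.6, -1.1]
opening: 0.025
```

```bash
python3 -c "
from h import *
a=np.mean([get_image('side').astype(float) for _ in range(4)],0); st()
b=get_image('top')
np.save('pics/a3.npy',a)
c=np.clip(a[60:200,190:330]*1.3,0,255).astype(np.uint8)[:,:,::-1]
cv2.imwrite('pics/c3.png',cv2.resize(c,(600,600),interpolation=2))
cv2.imwrite('pics/t3.png',cv2.resize(b[110:260,130:290,::-1],(640,600),interpolation=2))
plan((.588,.1933,.27,53))"
```

```text
t7.13 pos [0.5898 0.1888 0.2712] yaw 52.73 tilt [-0.06 -0.05] F [-0.63 -0.07 -0.47] T [-0.04   0.002  0.019] open 0.0253 q6 -0.73
t7.18 pos [0.5898 0.1887 0.2714] yaw 52.72 tilt [-0.04 -0.04] F [ 0.49 -0.72 -1.3 ] T [-0.066  0.001 -0.018] open 0.0250 q6 -0.73
(0.588, 0.1933, 0.27, 53) -> [-0.01, 0.05, -0.28] [0.0026, -0.0042, 0.0014]
```

View pics/c3.png

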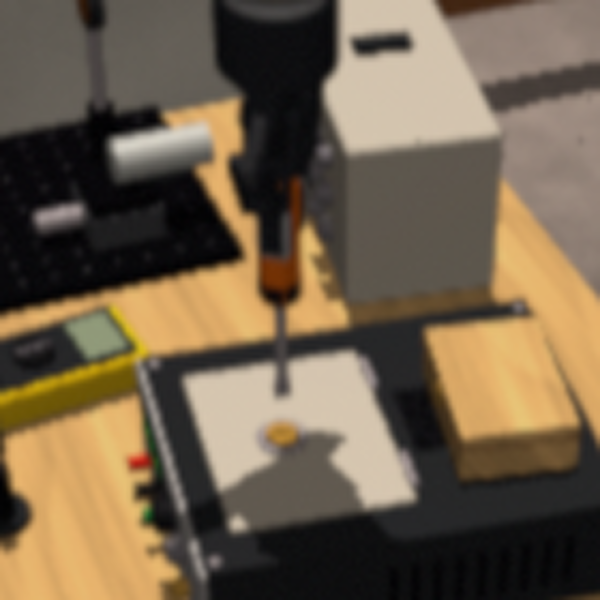

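View pics/t3.png

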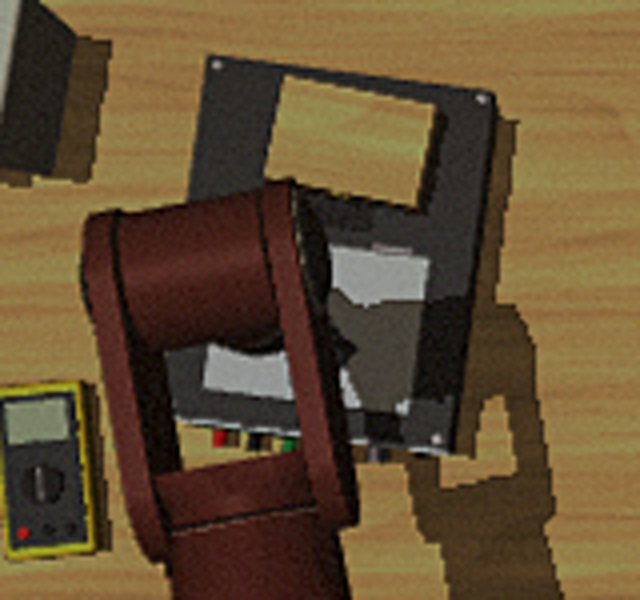

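```bash
python3 -c "
from h import *
p,M=st()
a=np.load('pics/a3.npy')
g=cv2.resize(np.clip(a[140:172,240:272]*1.3,0,255).astype(np.uint8)[:,:,::-1],(600,600),interpolation=2);cv2.imwrite('pics/c3b.png',g)
print(proj('side',[p[0],p[1],p[2]-.1265]),onz('side',(255.8,152.0),p[2]-.1265),onz('side',(256,161.3),.106))
"
```

```text
t7.18 pos [0.5898 0.1887 0.2714] yaw 52.72 tilt [-0.04 -0.04] F [ 0.49 -0.72 -1.3 ] T [-0.066  0.001 -0.018] open 0.0250 q6 -0.73
[256.28470773 151.3159746 ] [0.58735768 0.18619283 0.14491163] [0.58846698 0.18979312 0.106     ]
```

View pics/c3b.png

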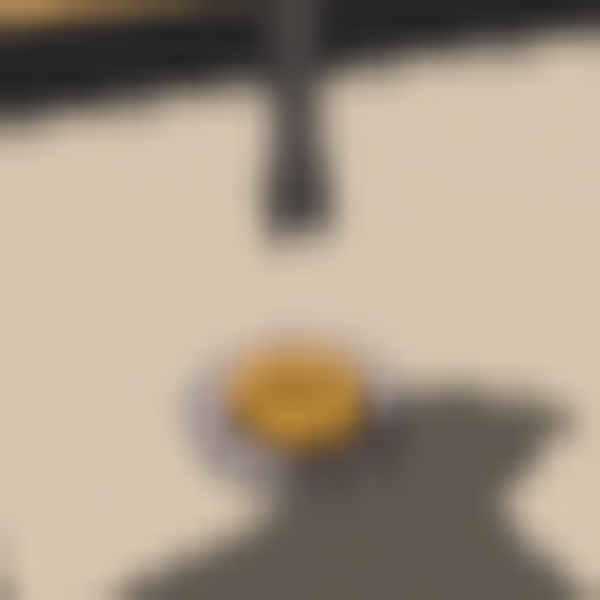

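The tip is at (255.9,152.2) and the head centre at (255.9,161.2). The blade shows broadside, which confirms its yaw. I'll shift about (+1, +4) mm, go down to 6 mm above the head and look again.

```bash
python3 -c "
from h import *
plan((.5908,.1928,.2385,52.7))"
```

```text
t7.18 pos [0.5898 0.1887 0.2714] yaw 52.72 tilt [-0.04 -0.04] F [ 0.49 -0.72 -1.3 ] T [-0.066  0.001 -0.018] open 0.0250 q6 -0.73
(0.5908, 0.1928, 0.2385, 52.7) -> [-0.01, 0.05, 0.02] [0.0039, -0.0017, 0.0329]
```

Call:
jog_arm --deltas '[[[0, 0, 0], [0.002, -0.001, 0.008], 0.02], [[0, 0, 0], [0.004, -0.0017, 0.018], 0.02], [[0, 0, 0], [0.004, -0.0017, 0.027], 0.02], [[0, 0, 0], [0.004, -0.0017, 0.032], 0.02], [[0, 0, 0], [0.004, -0.0017, 0.033], 0.02], [[0, 0, 0], [0.004, -0.0017, 0.033], 0.02]]'

```text
t: 7.68
tool_pos: [0.5905, 0.1941, 0.2375]
tool_rot: [-2.813, -1.398, 0.003]
contact_force: [-0.5, -0.1, -1.8]
opening: 0.025
```

```bash
cat >> h.py <<'E'
def look(f,k=4):
    a=np.mean([get_image('side').astype(float) for _ in range(k)],0)
    g=cv2.resize(np.clip(a[140:172,240:272]*1.3,0,255).astype(np.uint8)[:,:,::-1],(600,600),interpolation=2);cv2.imwrite('pics/'+f,g); np.save('pics/last.npy',a)
E
python3 -c "
from h import *
look('c4.png');st()"
```

```text
t7.88 pos [0.5914 0.1943 0.2395] yaw 52.85 tilt [0.07 0.01] F [ 0.32  0.09 -2.18] T [-0.021  0.011 -0.016] open 0.0252 q6 -0.72
```

View pics/c4.png

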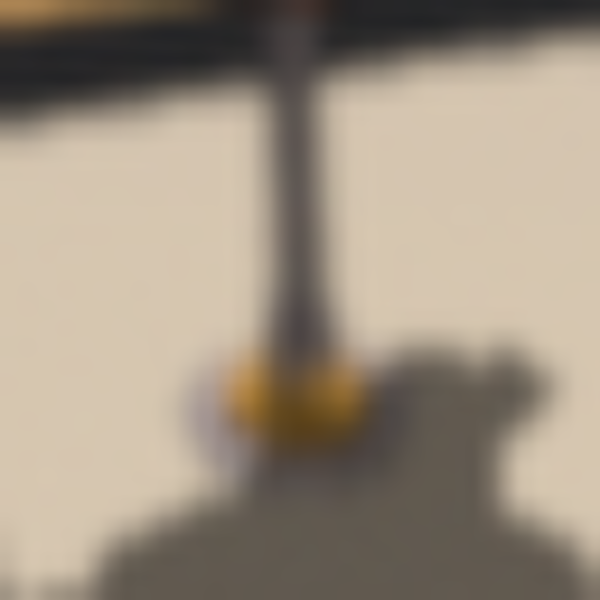

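```bash
python3 -c "
from h import *
f=onz('side',(255.89,161.17),.106)
for z in (.106,.113): print((proj('side',[f[0],f[1],z])-[240,140])*18.75)
print(f)
for v in ((300,362),(300,372)): print(onz('side',(240+v[0]/18.75,140+v[1]/18.75),.113))
a=np.load('pics/last.npy'); print(a[155:165,252:261,0].round())
b=np.load('pics/a3.npy'); print(b[155:165,252:261,0].round())
"
```

```text
[297.9375 396.9375]
[297.04004312 363.40992782]
[0.58836648 0.19048118 0.106     ]
[0.58893067 0.19063901 0.113     ]
[0.58807213 0.18830779 0.113     ]
[[164. 153. 116.  76.  76. 116. 154. 164. 165.]
 [164. 150. 107.  70.  69. 105. 148. 163. 165.]
 [162. 146. 100.  65.  65.  94. 139. 158. 161.]
 [155. 140.  94.  66.  67.  90. 129. 145. 144.]
 [148. 136.  94.  72.  78.  97. 123. 122. 110.]
 [142. 131.  94.  77.  87. 103. 116.  96.  77.]
 [128. 120.  89.  75.  82.  94. 100.  78.  63.]
 [109. 103.  81.  72.  72.  77.  78.  64.  60.]
 [109.  96.  74.  66.  65.  64.  62.  59.  60.]
 [111.  89.  68.  62.  62.  60.  58.  60.  62.]]
[[165. 165. 164. 164. 164. 164. 164. 164. 164.]
 [164. 164. 162. 162. 162. 164. 163. 164. 165.]
 [162. 160. 156. 155. 156. 158. 158. 161. 163.]
 [156. 154. 150. 148. 151. 151. 150. 152. 157.]
 [148. 150. 146. 144. 146. 144. 144. 142. 145.]
 [143. 142. 134. 130. 132. 135. 136. 125. 126.]
 [128. 132. 134. 134. 135. 136. 129. 103.  99.]
 [110. 118. 132. 139. 134. 126. 111.  81.  74.]
 [111. 110. 113. 112. 104.  95.  82.  67.  63.]
 [118. 111. 102.  86.  74.  68.  66.  66.  64.]]
```

Call:
jog_arm --deltas '[[[0, 0, 0], [0, 0, 0.002], 0.02], [[0, 0, 0], [0, 0, 0.004], 0.02], [[0, 0, 0], [0, 0, 0.0055], 0.02], [[0, 0, 0], [0, 0, 0.006], 0.02]]'

```text
t: 8.22
tool_pos: [0.591, 0.1942, 0.2326]
tool_rot: [-2.813, -1.398, 0.0]
contact_force: [0.1, -0.1, 0.9]
opening: 0.0251
```

Call:
jog_arm --deltas '[[[0, 0, 0], [0, 0, 0.0005], 0.02], [[0, 0, 0], [0, 0, 0.001], 0.02], [[0, 0, 0], [0, 0, 0.001], 0.02]]'

```text
t: 8.47
tool_pos: [0.5911, 0.1942, 0.2323]
tool_rot: [2.813, 1.398, 0.0]
contact_force: [-0.3, -0.8, 0.7]
opening: 0.0249
```

Call:
jog_arm --deltas '[[[0, 0, 0], [0, 0, 0.0005], 0.02], [[0, 0, 0], [0, 0, 0.001], 0.02], [[0, 0, 0], [0, 0, 0.001], 0.02]]'

```text
t: 8.72
tool_pos: [0.5911, 0.1942, 0.231]
tool_rot: [2.813, 1.398, 0.0]
contact_force: [-1.5, 0.5, 2.4]
opening: 0.025
```

```bash
python3 -c "
from h import *
look('c5.png',6);st()
a=np.load('pics/last.npy'); b=np.load('pics/a3.npy')
for m in (a,b):
  print((m[154:166,250:262,2]/m[154:166,250:262,0]).round(2))
c=np.clip(a[150:170,246:266]*1.8,0,255).astype(np.uint8)[:,:,::-1]
cv2.imwrite('pics/c5.png',cv2.resize(c,(600,600),interpolation=2))
"
```

```text
t9.02 pos [0.5911 0.1942 0.2309] yaw 52.85 tilt [0.01 0.  ] F [-1.75 -0.33  2.78] T [-0.102  0.281  0.03 ] open 0.0248 q6 -0.72
[[0.82 0.82 0.82 0.82 0.83 0.86 0.86 0.83 0.82 0.82 0.82 0.82]
 [0.82 0.82 0.82 0.82 0.82 0.86 0.86 0.83 0.82 0.82 0.82 0.82]
 [0.82 0.82 0.82 0.82 0.83 0.86 0.87 0.83 0.82 0.82 0.82 0.82]
 [0.82 0.82 0.83 0.83 0.84 0.87 0.88 0.84 0.83 0.83 0.82 0.82]
 [0.83 0.83 0.82 0.81 0.83 0.89 0.89 0.84 0.83 0.84 0.83 0.82]
 [0.84 0.84 0.76 0.67 0.71 0.85 0.88 0.78 0.75 0.84 0.85 0.83]
 [0.86 0.83 0.64 0.48 0.58 0.8  0.84 0.7  0.62 0.78 0.86 0.85]
 [0.87 0.83 0.56 0.38 0.49 0.66 0.69 0.57 0.47 0.62 0.84 0.87]
 [0.88 0.86 0.64 0.42 0.4  0.46 0.48 0.44 0.43 0.59 0.84 0.87]
 [0.86 0.88 0.8  0.61 0.46 0.43 0.45 0.5  0.56 0.73 0.86 0.85]
 [0.84 0.87 0.88 0.79 0.68 0.68 0.7  0.74 0.77 0.84 0.85 0.84]
 [0.82 0.84 0.88 0.86 0.84 0.85 0.84 0.84 0.85 0.85 0.84 0.83]]
[[0.82 0.82 0.82 0.82 0.82 0.82 0.82 0.82 0.82 0.82 0.82 0.82]
 [0.82 0.82 0.82 0.82 0.82 0.82 0.82 0.82 0.82 0.82 0.82 0.82]
 [0.82 0.82 0.82 0.82 0.82 0.82 0.82 0.82 0.82 0.82 0.82 0.82]
 [0.82 0.82 0.82 0.81 0.8  0.8  0.79 0.8  0.81 0.82 0.82 0.82]
 [0.83 0.83 0.79 0.71 0.65 0.63 0.63 0.67 0.75 0.81 0.83 0.83]
 [0.84 0.82 0.69 0.53 0.44 0.41 0.41 0.47 0.59 0.74 0.83 0.83]
 [0.85 0.8  0.56 0.38 0.32 0.3  0.31 0.34 0.43 0.66 0.84 0.84]
 [0.87 0.81 0.53 0.33 0.3  0.29 0.29 0.3  0.34 0.6  0.85 0.86]
 [0.88 0.86 0.64 0.41 0.32 0.3  0.3  0.31 0.35 0.59 0.85 0.87]
 [0.86 0.88 0.83 0.68 0.5  0.4  0.36 0.42 0.53 0.74 0.87 0.86]
 [0.84 0.87 0.9  0.85 0.8  0.71 0.65 0.71 0.78 0.86 0.86 0.83]
 [0.83 0.84 0.86 0.86 0.87 0.86 0.85 0.85 0.86 0.86 0.84 0.82]]
```

View pics/c5.png

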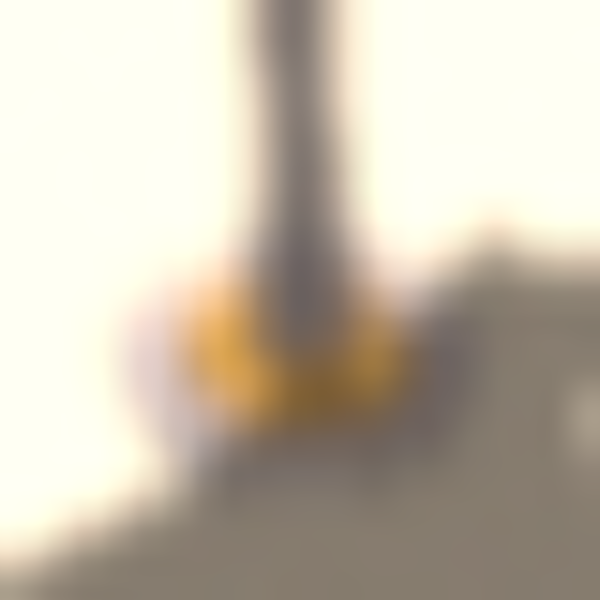

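Call:
jog_arm --deltas '[[[0, 0, 0], [0.0004, -0.0002, 0], 0.02], [[0, 0, 0], [0.0009, -0.0005, 0], 0.02], [[0, 0, 0], [0.0009, -0.0005, 0], 0.02]]'

```text
t: 9.27
tool_pos: [0.5912, 0.1949, 0.2307]
tool_rot: [2.813, 1.398, -0.001]
contact_force: [0.3, -2.5, 3.3]
opening: 0.0248
```

Call:
jog_arm --deltas '[[[0, 0, 0], [0.0004, -0.0002, 0], 0.02], [[0, 0, 0], [0.0009, -0.0005, 0], 0.02], [[0, 0, 0], [0.0009, -0.0005, 0], 0.02]]'

```text
t: 9.52
tool_pos: [0.5916, 0.1962, 0.2308]
tool_rot: [2.813, 1.398, 0.001]
contact_force: [-1.1, -1.9, 2.3]
opening: 0.0249
```

```bash
python3 -c "
from h import *
st()"
```

```text
t9.52 pos [0.5916 0.1962 0.2308] yaw 52.85 tilt [ 0.04 -0.01] F [-1.13 -1.91  2.34] T [-0.497  0.134  0.031] open 0.0249 q6 -0.72
```

Call:
jog_arm --deltas '[[[0, 0, 0], [-0.0009, 0.0005, 0], 0.02], [[0, 0, 0], [-0.0018, 0.001, 0], 0.02], [[0, 0, 0], [-0.0018, 0.001, 0], 0.02]]'

```text
t: 9.77
tool_pos: [0.591, 0.1954, 0.2302]
tool_rot: [-2.811, -1.397, -0.003]
contact_force: [1.2, 2.5, -1.8]
opening: 0.0251
```

Call:
jog_arm --deltas '[[[0, 0, 0], [-0.0009, 0.0005, 0], 0.02], [[0, 0, 0], [-0.0009, 0.0005, 0], 0.02]]'

```text
t: 9.93
tool_pos: [0.591, 0.1949, 0.2302]
tool_rot: [-2.81, -1.397, -0.004]
contact_force: [2.0, 5.3, -3.0]
opening: 0.0254
```

Call:
jog_arm --deltas '[[[0, 0, 0], [-0.0009, 0.0005, 0], 0.02], [[0, 0, 0], [-0.0009, 0.0005, 0], 0.02]]'

```text
t: 10.1
tool_pos: [0.5909, 0.1944, 0.2303]
tool_rot: [-2.809, -1.397, -0.006]
contact_force: [2.3, 7.4, -3.1]
opening: 0.0252
```

```bash
python3 -c "
from h import *
st()"
```

```text
t10.10 pos [0.5909 0.1944 0.2303] yaw 52.88 tilt [0.06 0.33] F [ 2.34  7.44 -3.06] T [ 2.057 -0.619 -0.044] open 0.0252 q6 -0.73
```

Fz fell off and the sideways force then grew to 7 N, so the blade has dropped into the slot and is pressing on its near wall. I'll recentre.

Call:
jog_arm --deltas '[[[0, 0, 0], [0.001, -0.0006, 0], 0.02], [[0, 0, 0], [0.002, -0.0012, 0], 0.02], [[0, 0, 0], [0.003, -0.0017, 0], 0.02], [[0, 0, 0], [0.003, -0.0017, 0], 0.02]]'

```text
t: 10.43
tool_pos: [0.5911, 0.1959, 0.2303]
tool_rot: [-2.813, -1.398, 0.0]
contact_force: [1.8, 3.8, -2.7]
opening: 0.0249
```

```bash
python3 -c "
from h import *
st()"
```

```text
t10.43 pos [0.5911 0.1959 0.2303] yaw 52.86 tilt [-0.03  0.01] F [ 1.85  3.77 -2.69] T [ 0.961 -0.373 -0.019] open 0.0249 q6 -0.72
```

Call:
jog_arm --deltas '[[[0, 0, 0], [0.0008, -0.0005, 0], 0.02], [[0, 0, 0], [0.0013, -0.0008, 0], 0.02], [[0, 0, 0], [0.0013, -0.0008, 0], 0.02]]'

```text
t: 10.68
tool_pos: [0.5911, 0.1965, 0.2306]
tool_rot: [2.813, 1.397, -0.003]
contact_force: [1.3, -0.1, -1.6]
opening: 0.025
```

```bash
python3 -c "
from h import *
st()"
```

```text
t10.68 pos [0.5911 0.1965 0.2306] yaw 52.84 tilt [-0.06 -0.09] F [ 1.34 -0.1  -1.59] T [0.146 0.041 0.018] open 0.0250 q6 -0.72
```

Call:
jog_arm --deltas '[[[0, 0, 0], [0, 0, 0.0005], 0.02], [[0, 0, 0], [0, 0, 0.001], 0.02], [[0, 0, 0], [0, 0, 0.001], 0.02]]'

```text
t: 10.93
tool_pos: [0.5913, 0.1966, 0.2296]
tool_rot: [2.813, 1.397, -0.001]
contact_force: [0.6, -0.5, -1.8]
opening: 0.0249
```

Call:
jog_arm --deltas '[[[0, 0, 0], [0, 0, 0.0005], 0.02], [[0, 0, 0], [0, 0, 0.001], 0.02], [[0, 0, 0], [0, 0, 0.001], 0.02]]'

```text
t: 11.18
tool_pos: [0.5914, 0.1969, 0.2292]
tool_rot: [2.813, 1.398, -0.0]
contact_force: [-1.3, -0.7, 0.5]
opening: 0.025
```

Call:
jog_arm --deltas '[[[0, 0, 0], [0, 0, 0.0005], 0.02], [[0, 0, 0], [0, 0, 0.001], 0.02], [[0, 0, 0], [0, 0, 0.001], 0.02]]'

```text
t: 11.43
tool_pos: [0.5915, 0.197, 0.2282]
tool_rot: [2.813, 1.398, 0.0]
contact_force: [-1.1, -1.4, 1.2]
opening: 0.0254
```

Call:
jog_arm --deltas '[[[0, 0, 0], [0, 0, 0.0005], 0.02], [[0, 0, 0], [0, 0, 0.001], 0.02], [[0, 0, 0], [0, 0, 0.001], 0.02]]'

```text
t: 11.68
tool_pos: [0.5915, 0.197, 0.2269]
tool_rot: [2.813, 1.398, 0.0]
contact_force: [-1.0, -1.2, 3.5]
opening: 0.025
```

Call:
jog_arm --deltas '[[[0, 0, 0], [0, 0, 0.0005], 0.02], [[0, 0, 0], [0, 0, 0.001], 0.02], [[0, 0, 0], [0, 0, 0.001], 0.02]]'

```text
t: 11.93
tool_pos: [0.5914, 0.1971, 0.2259]
tool_rot: [2.813, 1.398, 0.0]
contact_force: [-0.6, -1.2, 3.1]
opening: 0.0246
```

```bash
python3 -c "
from h import *
st()"
```

```text
t11.93 pos [0.5914 0.1971 0.2259] yaw 52.85 tilt [ 0.02 -0.01] F [-0.59 -1.15  3.08] T [-0.462  0.34   0.002] open 0.0246 q6 -0.72
```

Call:
jog_arm --deltas '[[[0, 0, 0], [0, 0, 0.0005], 0.02], [[0, 0, 0], [0, 0, 0.001], 0.02], [[0, 0, 0], [0, 0, 0.001], 0.02]]'

```text
t: 12.18
tool_pos: [0.5915, 0.1971, 0.2249]
tool_rot: [2.813, 1.398, 0.0]
contact_force: [-1.5, -1.8, 4.4]
opening: 0.0248
```

Call:
jog_arm --deltas '[[[0, 0, 0], [0, 0, 0.0005], 0.02], [[0, 0, 0], [0, 0, 0.001], 0.02], [[0, 0, 0], [0, 0, 0.001], 0.02]]'

```text
t: 12.43
tool_pos: [0.5914, 0.1971, 0.2239]
tool_rot: [2.813, 1.398, 0.0]
contact_force: [-0.7, -1.8, 5.2]
opening: 0.0248
```

Call:
jog_arm --deltas '[[[0, 0, 0], [0, 0, 0.0003], 0.02], [[0, 0, 0], [0, 0, 0.0005], 0.02], [[0, 0, 0], [0, 0, 0.0005], 0.02]]'

```text
t: 12.68
tool_pos: [0.5914, 0.1971, 0.2234]
tool_rot: [2.813, 1.398, 0.0]
contact_force: [-1.0, -2.6, 5.3]
opening: 0.0251
```

Call:
jog_arm --deltas '[[[0, 0, 0], [0, 0, 0.0003], 0.02], [[0, 0, 0], [0, 0, 0.0005], 0.02], [[0, 0, 0], [0, 0, 0.0005], 0.02]]'

```text
t: 12.93
tool_pos: [0.5915, 0.1971, 0.2229]
tool_rot: [2.813, 1.398, 0.0]
contact_force: [-0.8, -1.6, 5.2]
opening: 0.0253
```

Call:
jog_arm --deltas '[[[0, 0, 0], [0, 0, 0.0002], 0.02], [[0, 0, 0], [0, 0, 0.0004], 0.02], [[0, 0, 0], [0, 0, 0.0004], 0.02]]'

```text
t: 13.18
tool_pos: [0.5915, 0.1971, 0.2226]
tool_rot: [2.813, 1.398, 0.001]
contact_force: [-2.0, -3.3, 5.7]
opening: 0.0249
```

```bash
python3 -c "
from h import *
st()"
```

```text
t13.18 pos [0.5915 0.1971 0.2226] yaw 52.85 tilt [ 0.02 -0.  ] F [-2.02 -3.26  5.71] T [-0.563  0.35   0.031] open 0.0249 q6 -0.72
```

```bash
cat >> h.py <<'E'
def feel(n=4):
    F=[];T=[]
    for _ in range(n):
        get_image('side'); o=ctrl.get_obs(); F.append(o['contact_force']);T.append(o['wrist_torque'])
    st(); print('meanF',np.mean(F,0).round(2),'T',np.mean(T,0).round(3),'sdTz %.3f'%np.std([t[2] for t in T]))
E
python3 -c "
from h import *
feel(4)"
```

```text
t13.38 pos [0.5915 0.1971 0.2227] yaw 52.85 tilt [ 0.02 -0.  ] F [-1.57 -0.89  5.66] T [-0.601  0.309 -0.008] open 0.0247 q6 -0.72
meanF [-1.34 -1.32  5.72] T [-0.579  0.328  0.01 ] sdTz 0.020
```

Call:
jog_arm --deltas '[[[0, 0, 2], [-0.0005, 0.0003, 0.0001], 0.02], [[0, 0, 5], [-0.0005, 0.0003, 0.0002], 0.02], [[0, 0, 8], [-0.0005, 0.0003, 0.0002], 0.02], [[0, 0, 10], [-0.0005, 0.0003, 0.0002], 0.02]]'

```text
t: 13.72
tool_pos: [0.5916, 0.197, 0.2226]
tool_rot: [-2.925, -1.144, -0.002]
contact_force: [-0.6, -0.3, 5.6]
opening: 0.0252
```

```bash
python3 -c "
from h import *
feel(4)"
```

```text
t13.92 pos [0.5916 0.197  0.2227] yaw 42.86 tilt [0.07 0.07] F [-1.24  0.    5.51] T [-0.226  0.233  0.06 ] open 0.0252 q6 -0.55
meanF [-0.98 -0.56  5.66] T [-0.256  0.206  0.03 ] sdTz 0.023
```

Call:
jog_arm --deltas '[[[0, 0, 3], [0, 0, 0], 0.02], [[0, 0, 6], [0, 0, 0], 0.02], [[0, 0, 9], [0, 0, 0], 0.02], [[0, 0, 12], [0, 0, 0], 0.02]]'

```text
t: 14.25
tool_pos: [0.5913, 0.1967, 0.2225]
tool_rot: [-3.029, -0.832, -0.0]
contact_force: [-1.4, -0.8, 5.2]
opening: 0.025
```

```bash
python3 -c "
from h import *
feel(4)"
```

```text
t14.45 pos [0.5913 0.1967 0.2225] yaw 30.85 tilt [0.01 0.02] F [-0.91 -1.63  6.13] T [-0.454  0.399  0.008] open 0.0251 q6 -0.34
meanF [-1.17 -1.76  5.68] T [-0.442  0.414 -0.003] sdTz 0.014
```

Call:
jog_arm --deltas '[[[0, 0, 3], [0, 0, 0], 0.02], [[0, 0, 6], [0, 0, 0], 0.02], [[0, 0, 9], [0, 0, 0], 0.02], [[0, 0, 12], [0, 0, 0], 0.02]]'

```text
t: 14.78
tool_pos: [0.5911, 0.1965, 0.2224]
tool_rot: [-3.1, -0.511, 0.001]
contact_force: [-2.7, -1.9, 4.8]
opening: 0.0249
```

```bash
python3 -c "
from h import *
feel(4)"
```

```text
t14.98 pos [0.5911 0.1965 0.2224] yaw 18.85 tilt [-0.04 -0.  ] F [-2.08 -0.92  5.77] T [-0.578  0.512  0.03 ] open 0.0246 q6 -0.13
meanF [-1.71 -1.61  5.67] T [-0.59   0.555  0.011] sdTz 0.014
```

Call:
jog_arm --deltas '[[[0, 0, 3], [-0.0003, 0.0001, 0], 0.02], [[0, 0, 6], [-0.0005, 0.0002, 0], 0.02], [[0, 0, 9], [-0.0005, 0.0002, 0], 0.02], [[0, 0, 12], [-0.0005, 0.0002, 0], 0.02]]'

```text
t: 15.32
tool_pos: [0.5906, 0.1963, 0.2223]
tool_rot: [-3.136, -0.184, 0.001]
contact_force: [-1.6, -1.6, 5.9]
opening: 0.0249
```

```bash
python3 -c "
from h import *
feel(4)"
```

```text
t15.52 pos [0.5906 0.1963 0.2223] yaw 6.85 tilt [-0.04  0.  ] F [-2.21 -2.51  7.27] T [-0.488  0.627 -0.006] open 0.0249 q6 0.08
meanF [-2.09 -1.73  6.17] T [-0.478  0.595  0.036] sdTz 0.035
```

Call:
jog_arm --deltas '[[[0, 0, 3], [-0.0003, 0.0002, 0], 0.02], [[0, 0, 6], [-0.0006, 0.0003, 0], 0.02], [[0, 0, 8], [-0.0006, 0.0003, 0], 0.02], [[0, 0, 10], [-0.0006, 0.0003, 0], 0.02]]'

```text
t: 15.85
tool_pos: [0.5901, 0.196, 0.2224]
tool_rot: [-3.14, 0.089, 0.001]
contact_force: [-1.9, -0.8, 4.9]
opening: 0.0249
```

```bash
python3 -c "
from h import *
feel(4)"
```

```text
t16.05 pos [0.5901 0.196  0.2224] yaw -3.15 tilt [-0.02  0.03] F [-2.48 -1.68  5.42] T [-0.407  0.537 -0.007] open 0.0251 q6 0.26
meanF [-2.19 -1.39  5.3 ] T [-0.413  0.545 -0.012] sdTz 0.033
```

Call:
jog_arm --deltas '[[[0, 0, 1.5], [0, 0, 0], 0.02], [[0, 0, 3], [0, 0, 0], 0.02], [[0, 0, 4], [0, 0, 0], 0.02]]'

```text
t: 16.3
tool_pos: [0.59, 0.196, 0.2223]
tool_rot: [-3.135, 0.197, 0.001]
contact_force: [-1.9, -0.6, 5.4]
opening: 0.025
```

```bash
python3 -c "
from h import *
feel(4)"
```

```text
t16.50 pos [0.59   0.196  0.2223] yaw -7.14 tilt [-0.05  0.03] F [-2.01 -1.2   5.91] T [-0.39   0.615  0.053] open 0.0251 q6 0.33
meanF [-1.69 -1.64  5.97] T [-0.404  0.583  0.024] sdTz 0.020
```

Call:
jog_arm --deltas '[[[0, 0, 1.5], [-0.0002, 0.0002, 0], 0.02], [[0, 0, 3], [-0.0004, 0.0003, 0], 0.02], [[0, 0, 4], [-0.0004, 0.0003, 0], 0.02]]'

```text
t: 16.75
tool_pos: [0.5897, 0.1959, 0.2224]
tool_rot: [-3.126, 0.307, 0.001]
contact_force: [-1.9, -0.7, 5.7]
opening: 0.0254
```

```bash
python3 -c "
from h import *
feel(4)"
```

```text
t16.95 pos [0.5898 0.1959 0.2224] yaw -11.14 tilt [-0.01  0.04] F [-3.04 -0.14  6.37] T [-0.305  0.493  0.104] open 0.0251 q6 0.40
meanF [-1.92 -0.76  5.85] T [-0.318  0.496  0.043] sdTz 0.039
```

Call:
jog_arm --deltas '[[[0, 0, 1.5], [0, 0, 0], 0.02], [[0, 0, 3], [0, 0, 0], 0.02], [[0, 0, 4], [0, 0, 0], 0.02]]'

```text
t: 17.2
tool_pos: [0.5896, 0.1959, 0.2224]
tool_rot: [-3.113, 0.416, 0.001]
contact_force: [-1.8, -1.5, 6.3]
opening: 0.0252
```

```bash
python3 -c "
from h import *
feel(4)"
```

```text
t17.40 pos [0.5896 0.1959 0.2223] yaw -15.14 tilt [-0.03  0.04] F [-2.31 -1.02  6.2 ] T [-0.367  0.556  0.012] open 0.0251 q6 0.46
meanF [-1.96 -0.8   5.74] T [-0.346  0.575  0.033] sdTz 0.034
```

Call:
jog_arm --deltas '[[[0, 0, 1.5], [0, 0, 0], 0.02], [[0, 0, 3], [0, 0, 0], 0.02]]'

```text
t: 17.57
tool_pos: [0.5896, 0.1959, 0.2223]
tool_rot: [-3.101, 0.497, 0.002]
contact_force: [-1.7, -0.1, 6.3]
opening: 0.025
```

```bash
python3 -c "
from h import *
feel(5)"
```

```text
t17.82 pos [0.5896 0.1959 0.2223] yaw -18.14 tilt [-0.05  0.05] F [-1.14 -1.42  5.95] T [-0.348  0.562  0.021] open 0.0251 q6 0.52
meanF [-1.96 -1.47  5.67] T [-0.326  0.623  0.023] sdTz 0.021
```

Call:
jog_arm --deltas '[[[0, 0, 1.5], [-0.0002, 0, 0], 0.02], [[0, 0, 3], [-0.0003, 0, 0], 0.02]]'

```text
t: 17.98
tool_pos: [0.5894, 0.196, 0.2223]
tool_rot: [-3.087, 0.578, 0.001]
contact_force: [-1.4, -1.2, 6.0]
opening: 0.0253
```

```bash
python3 -c "
from h import *
feel(5)"
```

```text
t18.23 pos [0.5894 0.196  0.2224] yaw -21.15 tilt [-0.03  0.04] F [-1.62 -1.36  5.83] T [-0.342  0.539  0.022] open 0.0247 q6 0.57
meanF [-2.11 -0.86  5.54] T [-0.357  0.539  0.036] sdTz 0.025
```

Call:
jog_arm --deltas '[[[0, 0, 1.5], [-0.0002, 0, 0], 0.02], [[0, 0, 3], [-0.0003, 0, 0], 0.02]]'

```text
t: 18.4
tool_pos: [0.5892, 0.196, 0.2224]
tool_rot: [-3.071, 0.659, 0.001]
contact_force: [-1.6, -2.3, 5.1]
opening: 0.0251
```

```bash
python3 -c "
from h import *
feel(5)"
```

```text
t18.65 pos [0.5892 0.196  0.2224] yaw -24.14 tilt [-0.02  0.03] F [-1.91 -0.99  4.95] T [-0.424  0.49   0.04 ] open 0.0251 q6 0.62
meanF [-1.4  -1.15  5.39] T [-0.396  0.503  0.022] sdTz 0.015
```

77° turned so far with the torque still near 0.03. I'll continue.

Call:
jog_arm --deltas '[[[0, 0, 1.5], [0, 0, 0], 0.02], [[0, 0, 3], [0, 0, 0], 0.02]]'

```text
t: 18.82
tool_pos: [0.5891, 0.196, 0.2224]
tool_rot: [-3.053, 0.739, 0.001]
contact_force: [-1.7, -1.0, 5.1]
opening: 0.0253
```

```bash
python3 -c "
from h import *
feel(5)"
```

```text
t19.07 pos [0.5891 0.1961 0.2223] yaw -27.14 tilt [-0.03  0.04] F [-2.42 -0.6   5.24] T [-0.391  0.557  0.019] open 0.0252 q6 0.67
meanF [-2.07 -0.94  5.71] T [-0.387  0.547  0.032] sdTz 0.017
```

Call:
jog_arm --deltas '[[[0, 0, 1.5], [-0.0002, 0, 0], 0.02], [[0, 0, 3], [-0.0003, 0, 0], 0.02]]'

```text
t: 19.23
tool_pos: [0.589, 0.1961, 0.2224]
tool_rot: [-3.033, 0.819, 0.001]
contact_force: [-0.9, -0.5, 6.2]
opening: 0.0249
```

```bash
python3 -c "
from h import *
feel(5)"
```

```text
t19.48 pos [0.589  0.1961 0.2224] yaw -30.14 tilt [-0.01  0.03] F [-2.17 -1.82  5.57] T [-0.363  0.495 -0.033] open 0.0251 q6 0.73
meanF [-1.68 -1.48  5.42] T [-0.424  0.463  0.04 ] sdTz 0.054
```

Call:
jog_arm --deltas '[[[0, 0, 1.5], [0, 0, 0], 0.02], [[0, 0, 3], [0, 0, 0], 0.02]]'

```text
t: 19.65
tool_pos: [0.5889, 0.1962, 0.2224]
tool_rot: [-3.01, 0.898, 0.001]
contact_force: [-2.3, -1.0, 5.7]
opening: 0.0249
```

```bash
python3 -c "
from h import *
feel(5)"
```

```text
t19.90 pos [0.5889 0.1962 0.2224] yaw -33.14 tilt [-0.03  0.04] F [-1.59 -2.32  5.72] T [-0.406  0.542 -0.015] open 0.0247 q6 0.78
meanF [-1.9  -1.42  5.81] T [-0.353  0.555  0.038] sdTz 0.030
```

Call:
jog_arm --deltas '[[[0, 0, 1.5], [0, 0, 0], 0.02], [[0, 0, 3], [0, 0, 0], 0.02]]'

```text
t: 20.07
tool_pos: [0.5888, 0.1963, 0.2224]
tool_rot: [-2.986, 0.976, 0.001]
contact_force: [-2.7, -1.3, 6.6]
opening: 0.025
```

```bash
python3 -c "
from h import *
feel(6)"
```

```text
t20.37 pos [0.5888 0.1963 0.2223] yaw -36.13 tilt [-0.04  0.04] F [-1.43 -0.3   6.05] T [-0.334  0.616  0.03 ] open 0.0252 q6 0.83
meanF [-1.95 -0.92  5.95] T [-0.328  0.614  0.059] sdTz 0.032
```

Call:
jog_arm --deltas '[[[0, 0, 1.5], [-0.0002, 0.0001, 0], 0.02], [[0, 0, 3], [-0.0003, 0.0001, 0], 0.02]]'

```text
t: 20.53
tool_pos: [0.5886, 0.1963, 0.2224]
tool_rot: [-2.959, 1.054, 0.001]
contact_force: [-1.5, -2.2, 5.4]
opening: 0.0251
```

```bash
python3 -c "
from h import *
feel(6)"
```

```text
t20.83 pos [0.5886 0.1963 0.2224] yaw -39.13 tilt [-0.02  0.04] F [-2.09 -2.28  5.6 ] T [-0.363  0.452  0.081] open 0.0253 q6 0.88
meanF [-1.97 -1.38  5.73] T [-0.353  0.494  0.086] sdTz 0.015
```

Call:
jog_arm --deltas '[[[0, 0, 1.5], [0, 0, 0], 0.02], [[0, 0, 3], [0, 0, 0], 0.02]]'

```text
t: 21.0
tool_pos: [0.5886, 0.1964, 0.2224]
tool_rot: [-2.93, 1.131, 0.001]
contact_force: [-1.0, -1.0, 5.7]
opening: 0.0249
```

```bash
python3 -c "
from h import *
feel(6)"
```

```text
t21.30 pos [0.5886 0.1964 0.2224] yaw -42.12 tilt [-0.03  0.04] F [-1.6  -1.14  4.69] T [-0.379  0.557  0.117] open 0.0246 q6 0.94
meanF [-1.84 -0.92  5.52] T [-0.334  0.546  0.134] sdTz 0.028
```

The torque climbed 0.06, 0.09, 0.13, so the stop is reached and I've gone slightly past gentle. I'll back off the twist at once and then let off upwards.

Call:
jog_arm --deltas '[[[0, 0, -3], [0, 0, 0], 0.02], [[0, 0, -5], [0, 0, 0], 0.02]]'

```text
t: 21.47
tool_pos: [0.5886, 0.1964, 0.2224]
tool_rot: [-2.979, 0.997, 0.001]
contact_force: [-1.6, -0.5, 5.1]
opening: 0.0249
```

```bash
python3 -c "
from h import *
feel(6)"
```

```text
t21.77 pos [0.5886 0.1964 0.2224] yaw -37.14 tilt [-0.01  0.05] F [-1.44 -0.39  5.61] T [-0.295  0.488  0.038] open 0.0250 q6 0.85
meanF [-1.59 -1.07  5.4 ] T [-0.292  0.491  0.041] sdTz 0.015
```

Call:
jog_arm --deltas '[[[0, 0, 0], [0, 0, -0.0005], 0.02], [[0, 0, 0], [0, 0, -0.001], 0.02], [[0, 0, 0], [0, 0, -0.0015], 0.02], [[0, 0, 0], [0, 0, -0.0015], 0.02]]'

```text
t: 22.1
tool_pos: [0.5886, 0.1963, 0.2235]
tool_rot: [-2.978, 1.0, 0.001]
contact_force: [-1.6, -0.9, 3.7]
opening: 0.0251
```

Call:
jog_arm --deltas '[[[0, 0, 0], [0, 0, -0.0005], 0.02], [[0, 0, 0], [0, 0, -0.001], 0.02], [[0, 0, 0], [0, 0, -0.001], 0.02]]'

```text
t: 22.35
tool_pos: [0.5886, 0.1962, 0.2245]
tool_rot: [-2.978, 1.001, 0.001]
contact_force: [-0.9, -0.3, 2.8]
opening: 0.0252
```

Call:
jog_arm --deltas '[[[0, 0, 0], [0, 0, -0.0005], 0.02], [[0, 0, 0], [0, 0, -0.001], 0.02], [[0, 0, 0], [0, 0, -0.001], 0.02]]'

```text
t: 22.6
tool_pos: [0.5886, 0.1961, 0.2255]
tool_rot: [-2.978, 1.001, 0.001]
contact_force: [-2.1, -0.3, 3.0]
opening: 0.0251
```

```bash
python3 -c "
from h import *
feel(4)"
```

```text
t22.80 pos [0.5886 0.1961 0.2256] yaw -37.15 tilt [-0.03  0.01] F [-0.97  0.16  1.81] T [0.131 0.578 0.044] open 0.0248 q6 0.85
meanF [-1.84  0.33  2.02] T [0.114 0.599 0.072] sdTz 0.029
```

Call:
jog_arm --deltas '[[[0, 0, 0], [0, 0, -0.001], 0.02], [[0, 0, 0], [0, 0, -0.002], 0.02], [[0, 0, 0], [0, 0, -0.003], 0.02], [[0, 0, 0], [0, 0, -0.003], 0.02]]'

```text
t: 23.13
tool_pos: [0.5884, 0.1959, 0.2273]
tool_rot: [2.977, -1.001, -0.002]
contact_force: [-0.4, -0.2, -4.1]
opening: 0.0249
```

```bash
python3 -c "
from h import *
feel(4)"
```

```text
t23.33 pos [0.5884 0.1959 0.2275] yaw -37.15 tilt [-0.08 -0.02] F [ 0.25  1.05 -5.76] T [0.24  0.095 0.06 ] open 0.0250 q6 0.85
meanF [-0.41  0.82 -5.22] T [0.229 0.105 0.056] sdTz 0.021
```

Call:
jog_arm --deltas '[[[0, 0, -2], [0, 0, 0], 0.02], [[0, 0, -3.5], [0, 0, 0], 0.02], [[0, 0, -3.5], [0, 0, 0], 0.02]]'

```text
t: 23.58
tool_pos: [0.5886, 0.1958, 0.2283]
tool_rot: [3.007, -0.909, -0.001]
contact_force: [-0.9, -0.2, -4.1]
opening: 0.0251
```

```bash
python3 -c "
from h import *
feel(4)"
```

```text
t23.78 pos [0.5887 0.1958 0.2286] yaw -33.68 tilt [-0.02 -0.03] F [-1.05 -0.36 -3.54] T [-0.076  0.291  0.037] open 0.0253 q6 0.79
meanF [-0.81  0.13 -3.63] T [-0.023  0.28   0.008] sdTz 0.024
```

Call:
jog_arm --deltas '[[[0, 0, -1], [0, 0, 0], 0.02], [[0, 0, -1], [0, 0, -0.001], 0.02], [[0, 0, -1], [0, 0, -0.002], 0.02], [[0, 0, -1], [0, 0, -0.003], 0.02], [[0, 0, -1], [0, 0, -0.003], 0.02]]'

```text
t: 24.2
tool_pos: [0.5895, 0.1961, 0.2329]
tool_rot: [-3.014, 0.883, -0.004]
contact_force: [0.4, 0.5, -0.4]
opening: 0.0246
```

```bash
python3 -c "
from h import *
feel(4)"
```

```text
t24.40 pos [0.589  0.196  0.2319] yaw -32.66 tilt [0.04 0.01] F [-0.32 -0.4  -0.78] T [ 0.054 -0.037 -0.079] open 0.0249 q6 0.77
meanF [ 0.34 -0.24 -1.  ] T [-0.004 -0.012 -0.024] sdTz 0.039
```

Free of the slot (forces at baseline). I'll raise the driver and look at the head.

Call:
jog_arm --deltas '[[[0, 0, 0], [0, 0, -0.005], 0.02], [[0, 0, 0], [0, 0, -0.015], 0.02], [[0, 0, 0], [0, 0, -0.03], 0.02], [[0, 0, 0], [0, 0, -0.045], 0.02], [[0, 0, 0], [0, 0, -0.055], 0.02], [[0, 0, 0], [0, 0, -0.06], 0.02]]'

```text
t: 24.9
tool_pos: [0.59, 0.1963, 0.2959]
tool_rot: [-3.012, 0.882, -0.008]
contact_force: [-0.2, 0.0, -1.8]
opening: 0.0251
```

```bash
python3 -c "
from h import *
look('c6.png',6);st()
plan((.51,-.06,.29,-35),(.4304,-.3156,.29,-38.16))
a=np.load('pics/last.npy')
c=lambda a:cv2.resize(np.clip(a[150:170,246:266]*1.5,0,255).astype(np.uint8)[:,:,::-1],(390,390),interpolation=2)
cv2.imwrite('pics/c6.png',np.hstack([c(np.load('pics/a3.npy')),c(a)]))
"
```

```text
t25.20 pos [0.5883 0.1959 0.2904] yaw -32.65 tilt [-0.11 -0.02] F [ 0.87 -0.78 -1.16] T [ 0.008 -0.012 -0.011] open 0.0249 q6 0.77
t25.20 pos [0.5883 0.1959 0.2904] yaw -32.65 tilt [-0.11 -0.02] F [ 0.87 -0.78 -1.16] T [ 0.008 -0.012 -0.011] open 0.0249 q6 0.77
(0.51, -0.06, 0.29, -35) -> [0.08, 0.08, 2.35] [0.0721, 0.2577, 0.0007]
(0.4304, -0.3156, 0.29, -38.16) -> [0.08, 0.08, 5.51] [0.143, 0.5158, 0.0009]
```

View pics/c6.png

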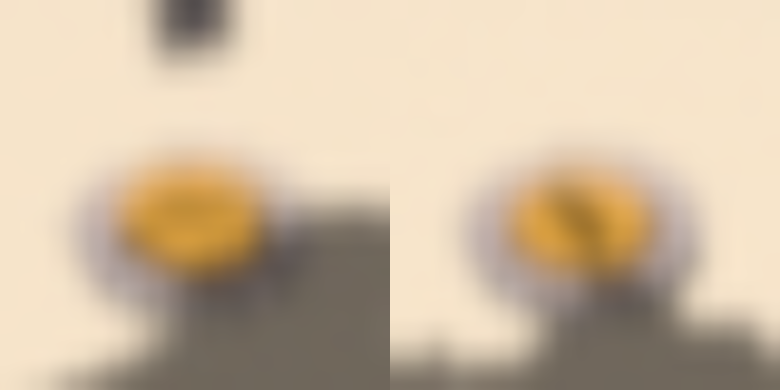

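The right half shows the slot turned to nearly across (line around (575,215)) and the head now level with the ferrule, so it is locked. Returning to the stand.

Call:
jog_arm --deltas '[[[0, 0, 0], [0.001, 0.005, 0], 0.02], [[0, 0, 0], [0.004, 0.016, 0], 0.02], [[0, 0, 1], [0.01, 0.036, 0], 0.02], [[0, 0, 1], [0.017, 0.062, 0], 0.02], [[0, 0, 1], [0.025, 0.092, 0], 0.02], [[0, 0, 2], [0.034, 0.122, 0], 0.02], [[0, 0, 2], [0.042, 0.152, 0], 0.02], [[0, 0, 2], [0.05, 0.182, 0], 0.02], [[0, 0, 2], [0.059, 0.212, 0], 0.02], [[0, 0, 2], [0.066, 0.237, 0], 0.02], [[0, 0, 2], [0.071, 0.253, 0], 0.02], [[0, 0, 2], [0.072, 0.258, 0], 0.02]]'

```text
t: 26.2
tool_pos: [0.5089, -0.0628, 0.2914]
tool_rot: [2.996, -0.941, -0.0]
contact_force: [-0.8, -0.5, -0.9]
opening: 0.025
```

Call:
jog_arm --deltas '[[[0, 0, 0], [0.001, 0.005, 0], 0.02], [[0, 0, 0], [0.004, 0.016, 0], 0.02], [[0, 0, 1], [0.01, 0.036, 0], 0.02], [[0, 0, 1], [0.017, 0.062, 0], 0.02], [[0, 0, 1], [0.025, 0.092, 0], 0.02], [[0, 0, 2], [0.034, 0.122, 0], 0.02], [[0, 0, 2], [0.042, 0.152, 0], 0.02], [[0, 0, 2], [0.05, 0.182, 0], 0.02], [[0, 0, 2], [0.056, 0.208, 0], 0.02], [[0, 0, 3], [0.06, 0.229, 0], 0.02], [[0, 0, 3], [0.062, 0.239, 0], 0.02], [[0, 0, 3], [0.062, 0.243, 0], 0.02]]'

```text
t: 27.2
tool_pos: [0.4225, -0.2961, 0.2914]
tool_rot: [-2.973, 1.015, 0.001]
contact_force: [0.6, 0.5, -1.0]
opening: 0.0254
```

```bash
python3 -c "
from h import *
get_image('top');get_image('top');get_image('top')
plan((.4304,-.3156,.271,-38.16))"
```

```text
t27.35 pos [ 0.4233 -0.2945  0.2916] yaw -37.59 tilt [0.01 0.04] F [-0.3   0.3  -1.74] T [ 0.048 -0.014  0.04 ] open 0.0245 q6 -0.10
(0.4304, -0.3156, 0.271, -38.16) -> [-0.04, 0.01, 0.57] [0.0185, 0.0124, 0.0206]
```

Call:
jog_arm --deltas '[[[0, 0, 0.3], [0.005, 0.003, 0.002], 0.02], [[0, 0, 0.6], [0.012, 0.008, 0.01], 0.02], [[0, 0, 0.6], [0.017, 0.011, 0.018], 0.02], [[0, 0, 0.6], [0.0185, 0.0124, 0.0206], 0.02], [[0, 0, 0.6], [0.0185, 0.0124, 0.0206], 0.02]]'

```text
t: 27.77
tool_pos: [0.4297, -0.3161, 0.2688]
tool_rot: [-2.967, 1.029, 0.005]
contact_force: [-0.6, 0.8, -0.9]
opening: 0.0251
```

```bash
python3 -c "
from h import *
a=np.mean([get_image('side').astype(float) for _ in range(4)],0).astype(np.uint8)[:,:,::-1]
t=snap('top','t7.png')
plan((.4304,-.3156,.271,-38.16))
b=cv2.imread('pics/s2.png')
f=lambda i:cv2.resize(i[240:350,230:300],(380,597),interpolation=2)
cv2.imwrite('pics/c7.png',np.hstack([f(b),f(a)]))
cv2.imwrite('pics/t7c.png',cv2.resize(t[175:215,188:228,::-1],(400,400),interpolation=2))
"
```

```text
t28.02 pos [ 0.4302 -0.3163  0.2715] yaw -38.24 tilt [ 0.03 -0.02] F [-0.53  0.48 -2.44] T [-0.007 -0.065 -0.039] open 0.0251 q6 -0.11
(0.4304, -0.3156, 0.271, -38.16) -> [0.0, -0.04, -0.08] [-0.0003, -0.0007, 0.0005]
```

View pics/c7.png

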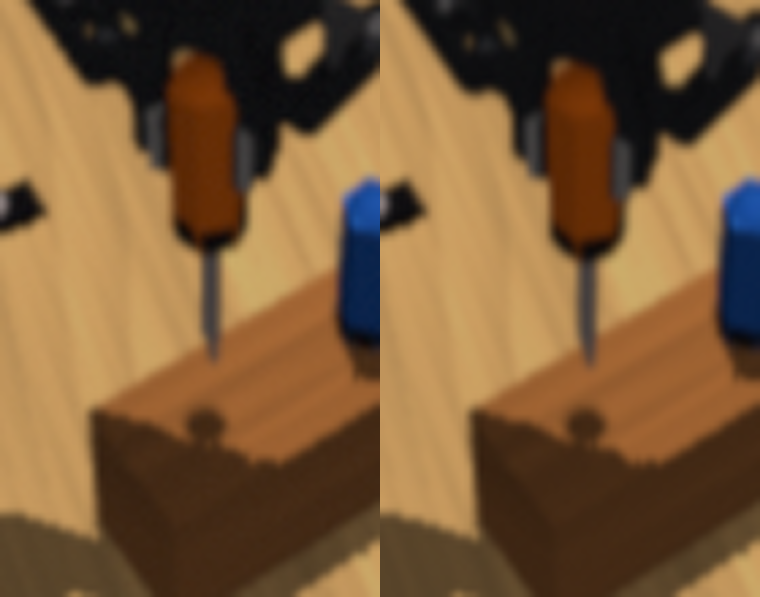

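View pics/t7c.png

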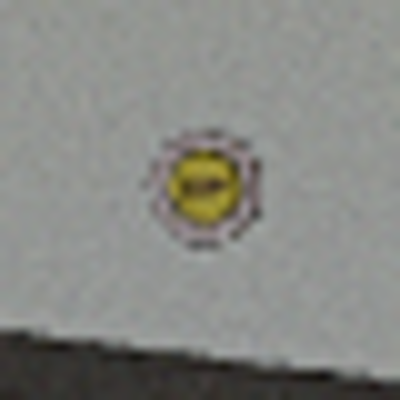

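The slot lies across in the top view (now at (208,193)). The driver hangs above its hole in the same pose as when it was lifted. Inserting, checking the force on the way.

Call:
jog_arm --deltas '[[[0, 0, 0], [-0.0003, -0.0007, 0.01], 0.02], [[0, 0, 0], [-0.0003, -0.0007, 0.025], 0.02], [[0, 0, 0], [-0.0003, -0.0007, 0.04], 0.02], [[0, 0, 0], [-0.0003, -0.0007, 0.048], 0.02], [[0, 0, 0], [-0.0003, -0.0007, 0.055], 0.02], [[0, 0, 0], [-0.0003, -0.0007, 0.062], 0.02], [[0, 0, 0], [-0.0003, -0.0007, 0.07], 0.02], [[0, 0, 0], [-0.0003, -0.0007, 0.07], 0.02]]'

```text
t: 28.68
tool_pos: [0.4297, -0.3151, 0.1993]
tool_rot: [-2.967, 1.029, 0.003]
contact_force: [0.3, 1.0, -2.2]
opening: 0.0252
```

```bash
python3 -c "
from h import *
feel(3)"
```

```text
t28.83 pos [ 0.4305 -0.3158  0.2015] yaw -38.25 tilt [ 0.03 -0.03] F [ 0.1  -0.01 -0.74] T [-0.026 -0.078  0.022] open 0.0249 q6 -0.10
meanF [-0.12  0.04 -0.66] T [-0.022 -0.034  0.019] sdTz 0.012
```

Inside the hole without contact. I'll go down further.

Call:
jog_arm --deltas '[[[0, 0, 0], [0, 0, 0.012], 0.02], [[0, 0, 0], [0, 0, 0.028], 0.02], [[0, 0, 0], [0, 0, 0.044], 0.02], [[0, 0, 0], [0, 0, 0.056], 0.02], [[0, 0, 0], [0, 0, 0.062], 0.02], [[0, 0, 0], [0, 0, 0.065], 0.02], [[0, 0, 0], [0, 0, 0.066], 0.02], [[0, 0, 0], [0, 0, 0.066], 0.02]]'

```text
t: 29.5
tool_pos: [0.4306, -0.3159, 0.1355]
tool_rot: [2.968, -1.029, 0.001]
contact_force: [0.6, 0.2, -0.5]
opening: 0.0251
```

```bash
python3 -c "
from h import *
feel(3)"
```

```text
t29.65 pos [ 0.4308 -0.3161  0.1361] yaw -38.25 tilt [ 0.07 -0.08] F [ 0.82  0.28 -2.16] T [-0.006  0.04  -0.006] open 0.0248 q6 -0.10
meanF [-0.12 -0.21 -2.05] T [ 0.013 -0.001 -0.006] sdTz 0.007
```

Call:
jog_arm --deltas '[[[0, 0, 0], [0, 0, 0.001], 0.02], [[0, 0, 0], [0, 0, 0.002], 0.02], [[0, 0, 0], [0, 0, 0.002], 0.02]]'

```text
t: 29.9
tool_pos: [0.4303, -0.3156, 0.1331]
tool_rot: [2.968, -1.029, 0.0]
contact_force: [0.6, -0.7, -1.7]
opening: 0.0255
```

Call:
jog_arm --deltas '[[[0, 0, 0], [0, 0, 0.0005], 0.02], [[0, 0, 0], [0, 0, 0.001], 0.02], [[0, 0, 0], [0, 0, 0.001], 0.02]]'

```text
t: 30.15
tool_pos: [0.4303, -0.3157, 0.1326]
tool_rot: [2.968, -1.029, -0.0]
contact_force: [-2.1, 0.7, 2.7]
opening: 0.025
```

Call:
jog_arm --deltas '[[[0, 0, 0], [0, 0, 0.0005], 0.02], [[0, 0, 0], [0, 0, 0.001], 0.02], [[0, 0, 0], [0, 0, 0.001], 0.02]]'

```text
t: 30.4
tool_pos: [0.4304, -0.3157, 0.1327]
tool_rot: [2.968, -1.029, -0.0]
contact_force: [-4.0, 3.1, 8.3]
opening: 0.0249
```

The shoulder is seated (contact at TCP z 0.1326, as at pickup). I'll ease off 1.5 mm and release.

Call:
jog_arm --deltas '[[[0, 0, 0], [0, 0, -0.0012], 0.02], [[0, 0, 0], [0, 0, -0.0012], 0.02], [[0, 0, 0], [0, 0, -0.0012], 0.026], [[0, 0, 0], [0, 0, -0.0012], 0.028], [[0, 0, 0], [0, 0, -0.0012], 0.03], [[0, 0, 0], [0, 0, -0.0012], 0.034], [[0, 0, 0], [0, 0, -0.0012], 0.045], [[0, 0, 0], [0, 0, -0.0012], 0.06], [[0, 0, 0], [0, 0, -0.0012], 0.075], [[0, 0, 0], [0, 0, -0.0012], 0.085], [[0, 0, 0], [0, 0, -0.0012], 0.085], [[0, 0, 0], [0, 0, -0.0012], 0.085]]' --squeeze 30

```text
t: 31.4
tool_pos: [0.4303, -0.3156, 0.1323]
tool_rot: [2.968, -1.029, 0.0]
contact_force: [1.1, 0.5, 0.3]
opening: 0.085
```

```bash
python3 -c "
from h import *
a=snap('side','s8.png');st()
cv2.imwrite('pics/c8.png',cv2.resize(a[230:350,230:350,::-1],(600,600),interpolation=2))"
```

```text
t31.45 pos [ 0.4303 -0.3156  0.1323] yaw -38.25 tilt [-0. -0.] F [ 0.25  0.42 -1.14] T [-0.015 -0.026 -0.04 ] open 0.0850 q6 -0.10
```

View pics/c8.png

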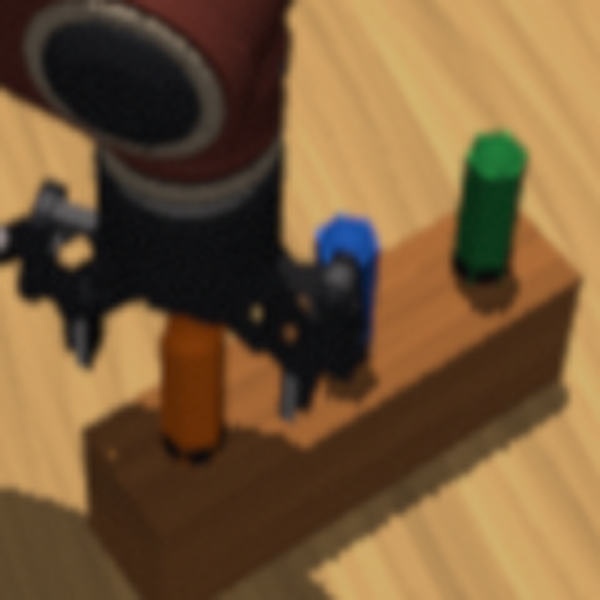

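The driver is released and stands fully down in its hole (handle foot at crop (190,450)), with the fingers clear. I'll retreat up and away.

Call:
jog_arm --deltas '[[[0, 0, 0], [0, 0, -0.01], 0.085], [[0, 0, 0], [0, 0, -0.03], 0.085], [[0, 0, 0], [0, 0, -0.06], 0.085], [[0, 0, 0], [0, 0, -0.09], 0.085], [[0, 0, 0], [0, 0, -0.12], 0.085], [[0, 0, 0], [0, 0, -0.14], 0.085], [[0, 0, 0], [-0.02, -0.03, -0.14], 0.085], [[0, 0, 0], [-0.04, -0.06, -0.14], 0.085], [[0, 0, 0], [-0.07, -0.1, -0.14], 0.085], [[0, 0, 0], [-0.1, -0.14, -0.14], 0.085], [[0, 0, 0], [-0.12, -0.16, -0.14], 0.085], [[0, 0, 0], [-0.12, -0.16, -0.14], 0.085]]'

```text
t: 32.45
tool_pos: [0.4348, -0.1106, 0.2734]
tool_rot: [-2.969, 1.019, -0.002]
contact_force: [0.1, -0.5, 0.0]
opening: 0.0849
```

```bash
python3 -c "
from h import *
get_image('top')
a=snap('side','s9.png');b=snap('top','t9.png');st()
f=lambda i,y,x,h,w,W:cv2.resize(i[y:y+h,x:x+w,::-1],(W,600),interpolation=2)
cv2.imwrite('pics/c9.png',np.hstack([f(a,230,230,120,100,440),f(b,170,330,90,54,340)]))
cv2.imwrite('pics/c9t.png',b[:,:,::-1])"
```

```text
t32.60 pos [ 0.4353 -0.1156  0.2731] yaw -38.18 tilt [ 0.07 -0.07] F [-0.01 -0.68 -1.31] T [ 0.032  0.016 -0.073] open 0.0851 q6 0.24
```

View pics/c9.png

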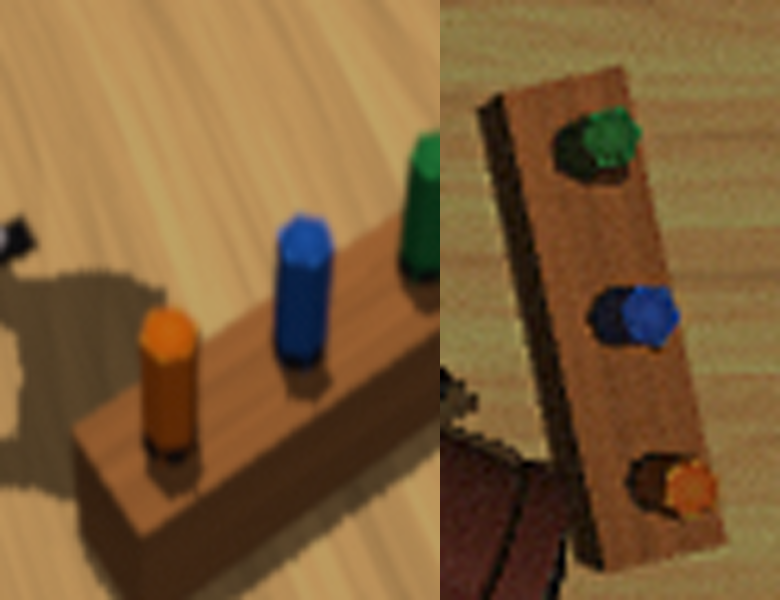

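View pics/c9t.png

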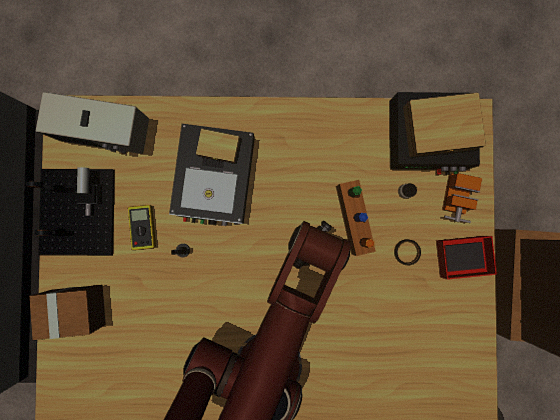

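The driver stands upright with its top at (369,243) in the top view, the same place as at the start. The other objects sit where they did, and the arm touches nothing.

```bash
python3 -c "
from h import *
job.finish_job()"
```

```text
the job is handed in; nothing more can be done
```

I turned the fastener to its stop and put the orange screwdriver back in its own hole. The job was handed in at about 33 s.

- **Fastener:** The blade came down beside the slot and was felt in sideways. I pushed with about 7 N and turned about 90° clockwise until the torque rose at the stop. On letting off, the head followed the blade up more than 3 mm. The pictures show it level with the ferrule and the slot lying across.
- **Screwdriver:** The shoulder seated at the same height as at pickup. It stands upright in its original place, and in the last pictures everything else looks unmoved.

**Checks that were not clean:**
- **Torque at the stop:** It briefly read about 0.13 N m, above the advised 0.08, because I took two more steps before backing off. It then eased back to 0.04 with no sign of slipping.
- **Pulling out:** The blade pinched in the slot, with about 4 N of drag, until I took off the last of the twist.
- **Seating:** The push on the shoulder reached about 10 N before I eased off and released.

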